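# Load the desiccator box and hold its lid ajar

### The arm

A 6-joint arm with a two-finger parallel gripper is mounted at the origin on a cart in front of the work surface, level with it; the furniture and walls round the work are solid. World frame = base frame: x ahead of the robot, y to its left, z up, the work surface at z = 0. Lengths are in m, angles in degrees, forces in N, time in s.
With the tool pointing down it reaches from about 0.325 to 1 m from the base axis. Payload 5.1 kg.
Tool frame: the origin (TCP) lies midway between the tips of the shut fingers; the grasp point (between the pads) lies 19 mm behind it (arm.pinch_z is the distance from the TCP to the grasp point, in m); z points along the fingers, y is the line along which they close (so a half turn about z gives the same grasp; the last joint's range is limited). The gripper opens to 85 mm and grips with 20 to 120 N. Pads are 22 mm wide; open, the fingers measure 114 mm over their backs; the gripper's body (76 mm by 85 mm) begins 54 mm behind the grasp point. The pads swing forward as they close: fully open they stand 13 mm farther back than shut.
Start: joints at [-76.925, 7.093, 94.555, -0, 78.352, -4.733], TCP at [0.199, -0.619, 0.231] pointing down, gripper open.
Joint ranges: [-149.61, 149.61], [-58.7, 133.49], [1.44, 155.28], [-77.14, 257.14], [18.33, 153.61], [-166.67, 166.67]. Speed limits (degrees/s): [147.25, 147.25, 180, 180, 180, 180].

### API

Orientations are given as a 3x3 rotation matrix whose columns are the frame's x, y, z axes.
In Python, from bench import arm gives the robot as it stands.
- The arm moves only by the tool play_rows, never from a script. Its argument "rows" is a list of rows, each an object of numbers: "x", "y", "z": the shift along the tool's x, y, z in m; "wx", "wy", "wz": the turn, a rotation vector about the tool's x, y, z in units of 5 degrees (1.0 is 5 degrees); "hand": the opening, from 0 (shut) to 1 (fully open). In form: [{"x": .., "y": .., "z": .., "wx": .., "wy": .., "wz": .., "hand": ..}, ...]. A call has 1 to 20 rows; each row is the pose to reach, as a shift and turn from the pose commanded when the call began, along the tool's axes at that moment; what a row does not reach only later rows make up. A row lasts 1/12 s, in which the tool goes at most 41.7 mm and 7.16 degrees, less where a joint would pass 70% of its speed; a pose out of reach is approached as far as the arm can. A call with a gripper value outside its range is refused whole. The fingers move at their own pace and stop on an object; "force" is the grip in N (left out, the last holds). Time passes only in rows, so rows that repeat a pose let the fingers close. It gives the time, the measured TCP pose, the force, the opening and the grip force at its end, in the units of the state.
- arm.get_state(): the state, without advancing time (a new reading comes with each control period).
- arm.get_image(name): name is "side" or "top"; returns the picture (384x512x3 uint8, red, green, blue); there is no depth.
- arm.camera_info(name): a dict with "K" (3x3 intrinsics, pixels), "eye" and "attitude" of the camera in the world. Camera axes: x right, y down, z forward; pixel columns grow to the right and rows downward; lengths in m; the calibration is good to about 2 mm. A picture is of the moment at which its call begins. camera_info takes no time and is no camera call.
- arm.finish_job(): hands the job in; it is judged then, once.
The state is a dict: "time": time; "joint_pos": joint angles; "joint_vel": joint speeds; "tau": joint torques, N m; "tool_pos": TCP position; "ee_rot": TCP orientation; "ft_force": force on the tool from outside, world axes, zero at the start; "torque": the same for the moment, N m; "opening": opening from 0.0 (shut) to 1.0 (fully open); "finger_force": force on a finger pad.
Only numpy, scipy, OpenCV 4.12 (cv2) and the standard library are available. Lean on these libraries where they do the work, as an engineer would, in place of code of your own. Each camera call takes 0.05 s, during which the arm holds its last target. There are 200 camera calls.

### The job

Stand the three porcelain crucibles from the grey cooling plate upright in the three empty cells of the divided desiccator box, one to a cell, setting them down without dropping or tipping them. Then bring the box's lid, which leans back open with its bar handle on top, forward and hold it in the gripper ajar at 30 degrees from closed so that the box can vent; it falls shut by itself, so finish still holding it there, and do not let it fall shut. Leave everything else on the bench where it is.

Things in the scene. Friction and masses are not known exactly. Their poses are not given: they have to be found in the camera images.
- desiccator: fixed grey box, 120 (its x) x 136 (its y) mm, open on top under a hinged lid; outer walls 4 mm thick, rim 25.5 mm above the bench; a low cross of 4 mm dividers, tops 21 mm above the bench, makes 2 x 2 cells. Origin: centre of its underside, on the bench; x from its front (nearest the robot) to its hinge side, y to its left, z up; yaw 0 to 0.3 rad
- cell_front_right (a point): centre of a cell's floor, at (-29, -33, 6) mm in the box frame; empty at the start. Each cell is 54 (x) x 62 (y) mm clear, its floor 6 mm above the bench
- cell_front_left (a point): centre of a cell's floor, at (-29, 33, 6) mm in the box frame; empty at the start
- cell_back_right (a point): centre of a cell's floor, at (29, -33, 6) mm in the box frame; empty at the start
- cell_back_left (a point): centre of a cell's floor, at (29, 33, 6) mm in the box frame; a crucible stands here already
- lid (a joint): angle of the lid, rad: 0 = closed and level, grows as it opens up and back to its stop at 1.75 (100 degrees), where it leans at the start; 0.524 = 30 degrees. Nearly free hinge: above about 1.3 the lid falls back to the stop, below that it falls shut. Lid: grey frame with a clear pane and a round dial, 120 x 136 x 30 mm, 0.3 to 0.5 kg
- lid_hinge (a point): middle of the hinge axis, which runs along the box's y: at (64, 0, 27) mm in the box frame
- lid_handle (a point): middle of the lid's bar handle: round steel bar, 9 mm thick, straight and free over 76 mm along the box's y, its axis 32 mm off the lid's front face. Lid closed: 156 mm in front of the hinge axis (box -x) and 13 mm above it; it turns with the lid. Lid at its stop: on top, 0.18 m above the bench, where it can be pinched from above
- cooling_plate: fixed grey fireclay plate, 94 x 260 mm, its top 12 mm above the bench; origin at the centre of its underside. The three crucibles to be moved stand on it in a row along its long side (y). A white analyser 0.5 m tall stands behind it, its front at x = 0.60 m, from y = 0.10 m to the right
- crucible_a: white porcelain crucible on the cooling plate, 36 mm high, 41 mm across the rim, tapering to 24 mm at the foot, 45 g, grey inside; origin at the centre of its underside, z up. Can be gripped round the rim from above
- crucible_b: the same, 38 mm high
- crucible_c: the same, 40 mm high
- crucible_stored: the same, 42 mm high, already standing in the back left cell, where it stays
- timer: bystander, not to be moved: white lab timer, 52 x 64 x 19 mm, between plate and box; origin under its centre
- reagent_bottle: bystander, not to be moved: white bottle, 68 mm thick, 166 mm high, right of the plate; origin under its centre
- marker: bystander, not to be moved: black pen, 126 mm long, left of the box; origin under its centre
- tweezers: bystander, not to be moved: black tweezers, 83 mm long, left of the box; origin under its centre
- gold_jar: bystander, not to be moved: gold foil covered jar, 52 mm thick, 68 mm high, far left; origin under its centre
- boat: bystander, not to be moved: small white porcelain boat, 12 x 70 x 9 mm, behind the timer; origin under its centre

How it is judged (in metres and radians):
On the way, in this order (a step that is already met when the one before it is completed fails the run):
1. all four crucibles stand upright in cells of the box, let go (x of crucible_a in the frame of desiccator between -0.05 and 0.05 m and y of crucible_a in the frame of desiccator between -0.06 and 0.06 m and z of crucible_a in the frame of desiccator between 0.002 and 0.011 m and angle between each of crucible_a, crucible_b, crucible_c, crucible_stored's own z axis and vertical below 0.15 rad and contact force between each of crucible_a, crucible_b, crucible_c, crucible_stored and the fingers below 0.1 N and x of crucible_b in the frame of desiccator between -0.05 and 0.05 m and y of crucible_b in the frame of desiccator between -0.06 and 0.06 m and z of crucible_b in the frame of desiccator between 0.002 and 0.011 m and x of crucible_c in the frame of desiccator between -0.05 and 0.05 m and y of crucible_c in the frame of desiccator between -0.06 and 0.06 m and z of crucible_c in the frame of desiccator between 0.002 and 0.011 m and x of crucible_stored in the frame of desiccator between -0.05 and 0.05 m and y of crucible_stored in the frame of desiccator between -0.06 and 0.06 m and z of crucible_stored in the frame of desiccator between 0.002 and 0.011 m and distance of crucible_stored from where it was at the start of the episode below 0.03 m), for 0.2 s.
2. the gripper holds the lid at 30 degrees (value of joint lid between 0.436 and 0.611 rad and contact force between lid and the fingers above 0.4 N and velocity of joint lid between -0.06 and 0.06 rad/s), for 0.3 s.
At the end, for the whole second after the job is handed in: All four crucibles stand upright (within 0.15 rad) on the cell floors, one per cell, clear of the fingers (the stored one moved under 3 cm), while the fingers hold the lid (over 0.4 N) still at 30 degrees, give or take 5 (0.436 to 0.611 rad), with nothing else propping it (all of step 1 and all of step 2 and contact force between lid and crucible_a below 0.1 N and contact force between lid and crucible_b below 0.1 N and contact force between lid and crucible_c below 0.1 N and contact force between lid and crucible_stored below 0.1 N and contact force between lid and timer below 0.1 N and contact force between lid and reagent_bottle below 0.1 N and contact force between lid and marker below 0.1 N and contact force between lid and tweezers below 0.1 N and contact force between lid and gold_jar below 0.1 N and contact force between lid and boat below 0.1 N); the arm keeps its last pose, push and grip.
It fails at once if the lid falls shut (below 0.25 rad) (value of joint lid below 0.25 rad).
It fails at once if a crucible is dropped (falls free of the fingers for more than about 2 cm) ((linear speed of crucible_a above 0.6 m/s and contact force between crucible_a and the fingers below 0.02 N) or (linear speed of crucible_b above 0.6 m/s and contact force between crucible_b and the fingers below 0.02 N) or (linear speed of crucible_c above 0.6 m/s and contact force between crucible_c and the fingers below 0.02 N) or (linear speed of crucible_stored above 0.6 m/s and contact force between crucible_stored and the fingers below 0.02 N)).
It fails at once if a crucible is tipped over (beyond 45 degrees) (angle between any of crucible_a, crucible_b, crucible_c, crucible_stored's own z axis and vertical above 0.8 rad).
It fails at once if a bystander is shifted more than 3 cm (distance of any of timer, reagent_bottle, marker, tweezers, gold_jar, boat from where it was at the start of the episode above 0.03 m).
It also fails if it takes over 72 s, if anything falls off the work surface, if the arm or the gripper's body presses on something with over 40 N, if the wrist force passes 120 N, or if a joint passes its speed limit or range.

## Working session

There is one attempt and no reset: what is moved stays moved. The work goes in short steps, Python scripts to look and compute and a tool call to move; the robot and the scene stay as the last step left them, time stands still between calls to the robot, and variables do not carry over. Pictures are saved under pics/ and viewed, at most 12 in all, crops included, and the job is handed in when it is done.

Besides the shell and the picture viewer there is one more tool, called as name(argument=value, ...), one argument or row to a line, values as JSON. play_rows: Moves the arm, as the interface text tells. Its arguments: {"type":"object","properties":{"rows":{"type":"array","items":{"type":"object","properties":{"x":{"type":"number"},"y":{"type":"number"},"z":{"type":"number"},"wx":{"type":"number"},"wy":{"type":"number"},"wz":{"type":"number"},"hand":{"type":"number"}}}},"force":{"type":"number"}},"required":["rows"]}

```bash
mkdir -p pics; ls; python3 - <<'E'
from bench import arm
import cv2
for n in("side","top"):
    cv2.imwrite(f"pics/{n}0.png",arm.get_image(n)[:,:,::-1]); i=arm.camera_info(n); print(n,i)
s=arm.get_state();print(s["tool_pos"],s["ee_rot"],s["opening"],arm.pinch_z)
E
```

```text
pics
side {'K': array([[383.65212695,   0.        , 257.60475853],
       [  0.        , 383.65212695, 198.75299926],
       [  0.        ,   0.        ,   1.        ]]), 'eye': array([ 0.29328825, -0.93396016,  0.80060666]), 'attitude': array([[ 0.97358783, -0.1211345 ,  0.19352822],
       [-0.2277853 , -0.57294451,  0.78730454],
       [ 0.01551119, -0.81059301, -0.58540446]])}
top {'K': array([[421.83292121,   0.        , 254.23875215],
       [  0.        , 421.83292121, 189.36604451],
       [  0.        ,   0.        ,   1.        ]]), 'eye': array([0.31601336, 0.03798168, 1.44079027]), 'attitude': array([[-0.00750284, -0.98933529,  0.14546269],
       [-0.99981396,  0.01000676,  0.0164894 ],
       [-0.01776916, -0.14531191, -0.98922632]])}
[ 0.19862961 -0.61831685  0.23016779] [[ 9.52083458e-01  3.05837990e-01 -4.60612840e-04]
 [ 3.05838313e-01 -9.52081702e-01  1.83283087e-03]
 [ 1.22008253e-04 -1.88588101e-03 -9.99998214e-01]] 1.000094610635057 0.0187
```

View pics/side0.png

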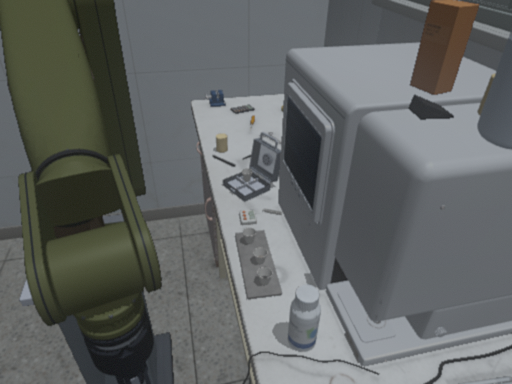

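View pics/top0.png

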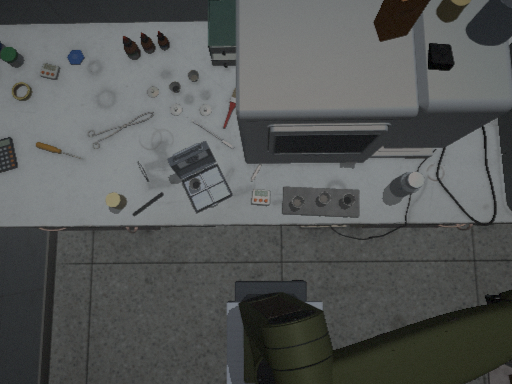

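The side view shows the crucibles at about (249,236), (260,255) and (263,275), and the box near (247,184). In the top view they are at (297,202), (323,199) and (347,200), with the box near (206,188). I'll enlarge both.

```bash
python3 - <<'E'
import cv2
t=cv2.imread("pics/top0.png");s=cv2.imread("pics/side0.png")
a=cv2.resize(t[130:225,160:370],None,fx=3.8,fy=3.8,interpolation=cv2.INTER_CUBIC)
cv2.imwrite("pics/ta.png",cv2.convertScaleAbs(a,alpha=1.5))
b=cv2.resize(s[125:300,210:300],None,fx=3.4,fy=3.4,interpolation=cv2.INTER_CUBIC)
cv2.imwrite("pics/sa.png",cv2.convertScaleAbs(b,alpha=1.4))
E
```

```text
(no output)
```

View pics/ta.png

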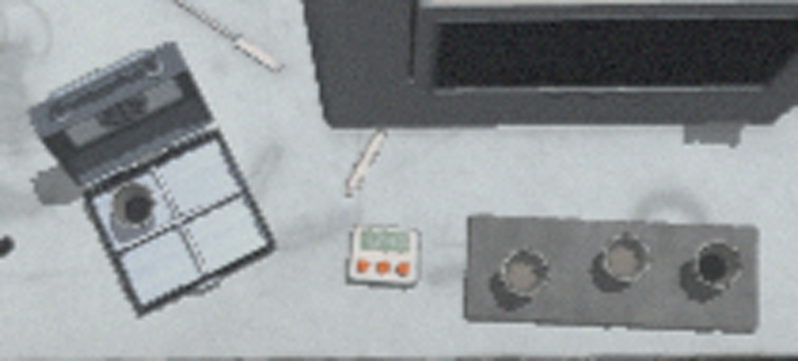

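View pics/sa.png

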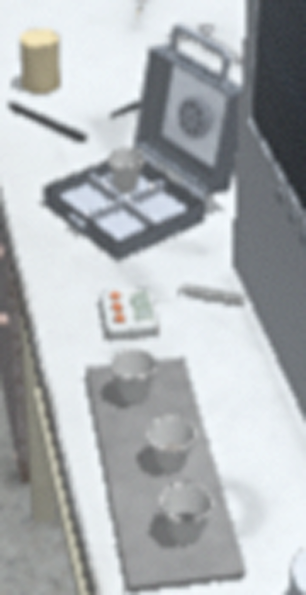

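```bash
cat >h.py <<'E'
import numpy as np, cv2
from bench import arm
I={n:arm.camera_info(n) for n in("side","top")}
def ray(n,p):
    d=I[n]["attitude"]@np.linalg.inv(I[n]["K"])@[p[0],p[1],1.]; return I[n]["eye"],d/np.linalg.norm(d)
def plane(n,p,z):
    e,d=ray(n,p); return e+d*(z-e[2])/d[2]
def tri(pt,ps):
    A=[];b=[]
    for n,p in(("top",pt),("side",ps)):
        e,d=ray(n,p);M=np.eye(3)-np.outer(d,d);A.append(M);b.append(M@e)
    x=np.linalg.solve(sum(A),sum(b)); return x,max(np.linalg.norm(M@x-v) for M,v in zip(A,b))
def proj(n,X):
    q=I[n]["K"]@I[n]["attitude"].T@(np.asarray(X)-I[n]["eye"]);return q[:2]/q[2]
T=lambda x,y:((x+.5)/3.8+159.5,(y+.5)/3.8+129.5)
S=lambda x,y:((x+.5)/3.4+209.5,(y+.5)/3.4+124.5)
E
python3 - <<'E'
from h import *
np.set_printoptions(precision=4,suppress=True)
t=cv2.imread("pics/top0.png",0)
P={"c1":((523,273),(134,363)),"c2":((627,260),(171,432)),"c3":((718,264),(187,499)),"stored":((132,206),(126,155)),
"FL":((138,313),(45,190)),"FR":((272,243),(120,249)),"BR":((218,133),(205,205)),"hl":((55,112),(175,33)),"hr":((160,58),(213,55)),
"plBL":((469,216),(87,367)),"plFR":((757,333),(130,585)),"plBR":((756,228),(243,572))}
for k,(a,b) in P.items():
    x,e=tri(T(*a),S(*b));print(k,x,"err%.4f"%e, plane("top",T(*a),x[2]))
for k in("FL","FR","BR"):print(k,plane("top",T(*P[k][0]),.0255))
print("BL",plane("top",T(85,190),.0255))
# contour of bright crucible rim on dark plate (top)
u=cv2.resize(t[130:225,160:370],None,fx=3.8,fy=3.8,interpolation=cv2.INTER_CUBIC)
for k,z in(("c1",.05),("c2",.05),("c3",.05)):
    (x,y),_=P[k]; r=32;w=u[y-r:y+r,x-r:x+r]; med=np.median(u[225:325,575:590])
    m=((w>med+12)).astype(np.uint8);yy,xx=np.nonzero(m);pts=np.c_[xx,yy].astype(np.int32)
    pts=pts[np.hypot(pts[:,0]-r,pts[:,1]-r)<29]
    el=cv2.fitEllipse(cv2.convexHull(pts));mc=cv2.minEnclosingCircle(pts)
    print(k,med,el,plane("top",T(x-r+el[0][0],y-r+el[0][1]),z),mc)
E
```

```text
c1 [ 0.4786 -0.0811  0.0497] err0.0000 [ 0.4786 -0.0811  0.0497]
c2 [ 0.4897 -0.1721  0.0491] err0.0005 [ 0.4892 -0.172   0.0491]
c3 [ 0.4844 -0.2503  0.0521] err0.0001 [ 0.4846 -0.2503  0.0521]
stored [0.5423 0.2615 0.0493] err0.0009 [0.5414 0.2616 0.0493]
FL [0.451  0.2601 0.0166] err0.0012 [0.4498 0.2602 0.0166]
FR [0.5119 0.1408 0.0122] err0.0004 [0.5123 0.1407 0.0122]
BR [0.6134 0.1888 0.0211] err0.0013 [0.612  0.189  0.0211]
hl [0.6035 0.306  0.1683] err0.0032 [0.6002 0.3063 0.1683]
hr [0.6327 0.2196 0.185 ] err0.0072 [0.64   0.2187 0.185 ]
plBL [ 0.4889 -0.0348  0.0177] err0.0448 [ 0.5342 -0.0366  0.0177]
plFR [ 0.4289 -0.2908  0.0123] err0.0016 [ 0.4273 -0.2906  0.0123]
plBR [ 0.5206 -0.2944  0.0088] err0.0014 [ 0.5221 -0.2946  0.0088]
FL [0.4489 0.2588 0.0255]
FR [0.5105 0.1398 0.0255]
BR [0.6111 0.1885 0.0255]
BL [0.5602 0.308  0.0255]
c1 81.0 ((32.03939437866211, 23.762113571166992), (33.8162727355957, 44.03089904785156), 79.93417358398438) [ 0.4858 -0.0813  0.05  ] ((32.0, 25.5), 22.455610275268555)
c2 81.0 ((32.16441345214844, 28.193201065063477), (45.0020637512207, 50.75579071044922), 117.7200927734375) [ 0.4924 -0.1721  0.05  ] ((31.420000076293945, 29.579999923706055), 25.3037109375)
c3 81.0 ((31.9644775390625, 30.451435089111328), (46.00737380981445, 49.15807342529297), 146.5030517578125) [ 0.4862 -0.2508  0.05  ] ((30.909605026245117, 30.768362045288086), 24.76064109802246)
```

```bash
python3 - <<'E'
import cv2,numpy as np
t=cv2.imread("pics/top0.png");s=cv2.imread("pics/side0.png")
a=cv2.resize(t[135:215,163:235],None,fx=7,fy=7,interpolation=cv2.INTER_CUBIC)
b=cv2.resize(s[128:203,217:287],None,fx=7,fy=7,interpolation=cv2.INTER_CUBIC)[:,:295+195]
c=np.zeros((560,800,3),np.uint8);c[:,:400]=cv2.resize(a[:,:],(504,560))[:, :400];c[:525,400:]=b[:525,:400]
cv2.imwrite("pics/box.png",cv2.convertScaleAbs(c,alpha=1.4))
E
```

```text
(no output)
```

View pics/box.png

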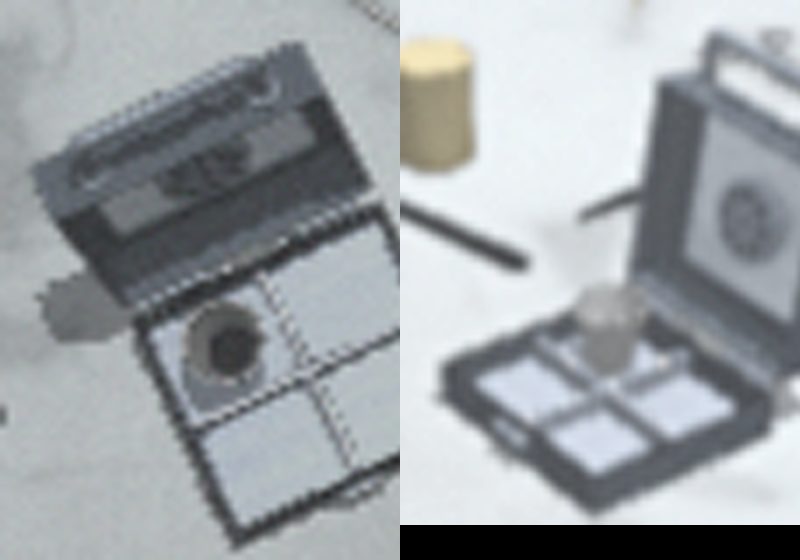

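The crop shows the divider crossing at about (312,377) in its top half and (605,390) in its side half. The lid handle runs from (80,135) to (245,65). I'll fit the box pose from the bright cells.

```bash
cat >>h.py <<'E'
def go(pos,yaw,wtilt=0):
    "shift (tool axes) & wz units to reach TCP pos with tool-x at world yaw (deg), tool down"
    s=arm.get_state();R=s["ee_rot"];p=np.asarray(s["tool_pos"])
    a=np.radians(yaw);G=np.array([[np.cos(a),np.sin(a),0],[np.sin(a),-np.cos(a),0],[0,0,-1]])
    if wtilt: G=G@cv2.Rodrigues(np.array([np.radians(wtilt),0,0]))[0]
    w=cv2.Rodrigues(R.T@G)[0].ravel()/np.radians(5)
    return R.T@(np.asarray(pos)-p),w
E
python3 - <<'E'
from h import *
np.set_printoptions(precision=4,suppress=True)
B=lambda x,y:((x+.5)/7+162.5,(y+.5)/7+134.5)
C=lambda x,y:((x-400+.5)/7+216.5,(y+.5)/7+127.5)
print("cross",tri(B(312,377),C(605,390)),plane("top",B(312,377),.021),plane("side",C(605,390),.021))
def ang(p,q,z,n="top"):
    d=plane(n,q,z)-plane(n,p,z);return np.degrees(np.arctan2(d[1],d[0])),np.linalg.norm(d)
print("divx",ang(B(352,465),B(262,275),.021),"divy",ang(B(400,340),B(190,424),.021),"handle",ang(B(245,65),B(80,135),.178),"front",ang(T(272,243),T(138,313),0.01))
print("sidedivs",ang(C(655,437),C(538,345),.021,"side"),ang(C(545,420),C(680,357),.021,"side"))
t=cv2.cvtColor(cv2.imread("pics/top0.png"),cv2.COLOR_BGR2GRAY)
u=cv2.resize(t[135:215,163:235],None,fx=7,fy=7,interpolation=cv2.INTER_CUBIC)
hsvd=(u>120).astype(np.uint8)
n,l,st,c=cv2.connectedComponentsWithStats(hsvd,connectivity=4)
for i in range(1,n):
    if 3000<st[i,4]<14000:
        cc=cv2.findContours((l==i).astype(np.uint8),0,2)[0][0];r=cv2.minAreaRect(cc)
        q=[plane("top",B(*p),.012) for p in cv2.boxPoints(r)]
        e=q[1]-q[0];print(st[i,4],r,np.degrees(np.arctan2(e[1],e[0])),np.linalg.norm(e),np.linalg.norm(q[2]-q[1]),plane("top",B(*r[0]),.012))
hl,hr=B(80,135),B(245,65);print("handle",plane("top",hl,.178),plane("top",hr,.178))
E
```

```text
cross (array([0.531 , 0.2226, 0.0178]), np.float64(0.0008563224125614583)) [0.5296 0.2223 0.021 ] [0.5309 0.2179 0.021 ]
divx (np.float64(25.45466325164688), np.float64(0.10424243559044163)) divy (np.float64(111.54856463726661), np.float64(0.10980149248096868)) handle (np.float64(113.0160011513741), np.float64(0.07853054648997664)) front (np.float64(117.33254891613723), np.float64(0.13549041963232003))
sidedivs (np.float64(113.43898170329601), np.float64(0.10687473794547761)) (np.float64(28.350704495602944), np.float64(0.09286400321378235))
4513 ((28.34906005859375, 272.9716796875), (70.19469451904297, 98.90737915039062), 42.049224853515625) -41.15845083248214 0.04860826464403469 0.03563346816632574 [0.5844 0.3642 0.012 ]
13127 ((320.8409729003906, 307.20196533203125), (103.9920654296875, 172.48675537109375), 63.236000061035156) -63.27902718549296 0.08481130258880999 0.052252364841908254 [0.5657 0.2194 0.012 ]
11040 ((389.7516174316406, 398.467529296875), (98.17066192626953, 126.58216857910156), 63.75864791870117) -63.927270814362885 0.06194533788449849 0.04879975912349024 [0.52   0.1852 0.012 ]
10553 ((273.6000061035156, 456.2000732421875), (97.49256896972656, 117.16996002197266), 63.43495178222656) -63.59726280767382 0.057088181842262636 0.048356848469185976 [0.4921 0.2419 0.012 ]
handle [0.6145 0.3049 0.178 ] [0.6453 0.2327 0.178 ]
```

```bash
python3 - <<'E'
from h import *
np.set_printoptions(precision=4,suppress=True)
print(go((.485,-.250,.12),25)); print(go((.485,-.250,.036),25))
E
```

```text
(array([ 0.3853, -0.2629,  0.1107]), array([-0.0215, -0.0028, -1.4383]))
(array([ 0.3853, -0.2627,  0.1947]), array([-0.0215, -0.0028, -1.4383]))
```

play_rows(
  rows=[
    {"x": 0.03, "y": -0.02, "z": 0.0, "hand": 0.75},
    {"x": 0.065, "y": -0.044, "z": 0.0, "wz": -0.4, "hand": 0.75},
    {"x": 0.1, "y": -0.068, "z": 0.01, "wz": -0.8, "hand": 0.75},
    {"x": 0.135, "y": -0.092, "z": 0.02, "wz": -1.4, "hand": 0.75},
    {"x": 0.17, "y": -0.116, "z": 0.03, "wz": -1.4, "hand": 0.75},
    {"x": 0.205, "y": -0.14, "z": 0.04, "wz": -1.4, "hand": 0.75},
    {"x": 0.24, "y": -0.164, "z": 0.05, "wz": -1.4, "hand": 0.75},
    {"x": 0.275, "y": -0.188, "z": 0.06, "wz": -1.4, "hand": 0.75},
    {"x": 0.31, "y": -0.212, "z": 0.07, "wz": -1.4, "hand": 0.75},
    {"x": 0.345, "y": -0.236, "z": 0.09, "wz": -1.4, "hand": 0.75},
    {"x": 0.37, "y": -0.255, "z": 0.1, "wz": -1.4, "hand": 0.75},
    {"x": 0.385, "y": -0.263, "z": 0.11, "wz": -1.4, "hand": 0.75},
    {"x": 0.385, "y": -0.263, "z": 0.11, "wz": -1.4, "hand": 0.75},
    {"x": 0.385, "y": -0.263, "z": 0.11, "wz": -1.4, "hand": 0.75},
  ],
  force=30,
)

```text
validation failed for argument at $.ro...
```

```bash
python3 - <<'E'
from h import *
np.set_printoptions(precision=4,suppress=True)
s=arm.get_state();print(s["time"],s["tool_pos"],s["opening"],s["ft_force"],s["joint_pos"])
print(go((.485,-.250,.036),25))
cv2.imwrite("pics/s1.png",cv2.resize(arm.get_image("side")[200:330,180:330,::-1],None,fx=4,fy=4,interpolation=cv2.INTER_CUBIC))
E
```

```text
0.1 [ 0.1986 -0.6183  0.2302] 1.000094610635057 [ 0.0516 -0.0425 -0.4118] [-76.9241   7.1291  94.6278  -0.002   78.3514  -4.7323]
(array([ 0.3853, -0.2627,  0.1947]), array([-0.0215, -0.0028, -1.4383]))
```

View pics/s1.png

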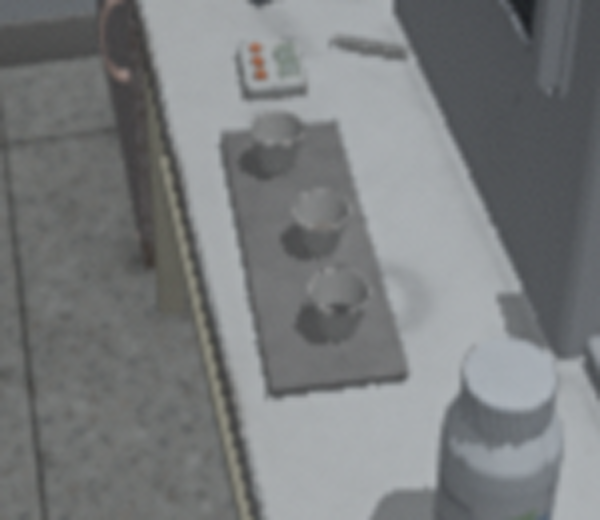

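The call was refused, probably because every row needs all of the keys, so the arm has not moved. The picture shows the crucible rims at (277,127), (321,208) and (338,290) in the crop. I'll resend with full rows.

play_rows(
  rows=[
    {"x": 0.03, "y": -0.02, "z": 0.0, "wx": 0, "wy": 0, "wz": 0, "hand": 0.75},
    {"x": 0.065, "y": -0.044, "z": 0.0, "wx": 0, "wy": 0, "wz": -0.4, "hand": 0.75},
    {"x": 0.1, "y": -0.068, "z": 0.01, "wx": 0, "wy": 0, "wz": -0.8, "hand": 0.75},
    {"x": 0.135, "y": -0.092, "z": 0.02, "wx": 0, "wy": 0, "wz": -1.4, "hand": 0.75},
    {"x": 0.17, "y": -0.116, "z": 0.03, "wx": 0, "wy": 0, "wz": -1.4, "hand": 0.75},
    {"x": 0.205, "y": -0.14, "z": 0.04, "wx": 0, "wy": 0, "wz": -1.4, "hand": 0.75},
    {"x": 0.24, "y": -0.164, "z": 0.05, "wx": 0, "wy": 0, "wz": -1.4, "hand": 0.75},
    {"x": 0.275, "y": -0.188, "z": 0.06, "wx": 0, "wy": 0, "wz": -1.4, "hand": 0.75},
    {"x": 0.31, "y": -0.212, "z": 0.07, "wx": 0, "wy": 0, "wz": -1.4, "hand": 0.75},
    {"x": 0.345, "y": -0.236, "z": 0.09, "wx": 0, "wy": 0, "wz": -1.4, "hand": 0.75},
    {"x": 0.37, "y": -0.255, "z": 0.1, "wx": 0, "wy": 0, "wz": -1.4, "hand": 0.75},
    {"x": 0.385, "y": -0.263, "z": 0.11, "wx": 0, "wy": 0, "wz": -1.4, "hand": 0.75},
    {"x": 0.385, "y": -0.263, "z": 0.11, "wx": 0, "wy": 0, "wz": -1.4, "hand": 0.75},
    {"x": 0.385, "y": -0.263, "z": 0.11, "wx": 0, "wy": 0, "wz": -1.4, "hand": 0.75},
  ],
  force=30,
)

```text
time: 1.32
tool_pos: [0.4847, -0.2491, 0.1199]
ee_rot: [[0.906, 0.422, -0.003], [0.422, -0.906, 0.001], [-0.002, -0.002, -1.0]]
ft_force: [0.3, -0.7, 0.0]
opening: 0.749
finger_force: 0.0
```

```bash
python3 - <<'E'
from h import *
np.set_printoptions(precision=4,suppress=True)
s=arm.get_state();print(s["time"],s["tool_pos"],s["opening"],s["ft_force"],s["joint_pos"])
print(go((.485,-.250,.036),25))
cv2.imwrite("pics/t1.png",cv2.resize(arm.get_image("top")[160:240,240:380,::-1],None,fx=5,fy=5,interpolation=cv2.INTER_CUBIC))
E
```

```text
1.3167 [ 0.4847 -0.2491  0.1199] 0.748616049162871 [ 0.3029 -0.7315  0.0297] [-32.8322  -0.4884 113.6588  -0.0185  66.995   32.1939]
(array([0.    , 0.0012, 0.0839]), array([-0.0262,  0.0205, -0.0038]))
```

play_rows(
  rows=[
    {"x": 0, "y": 0.001, "z": 0.025, "wx": 0, "wy": 0, "wz": 0, "hand": 0.75},
    {"x": 0, "y": 0.001, "z": 0.05, "wx": 0, "wy": 0, "wz": 0, "hand": 0.75},
    {"x": 0, "y": 0.001, "z": 0.07, "wx": 0, "wy": 0, "wz": 0, "hand": 0.75},
    {"x": 0, "y": 0.001, "z": 0.084, "wx": 0, "wy": 0, "wz": 0, "hand": 0.75},
    {"x": 0, "y": 0.001, "z": 0.084, "wx": 0, "wy": 0, "wz": 0, "hand": 0.75},
    {"x": 0, "y": 0.001, "z": 0.084, "wx": 0, "wy": 0, "wz": 0, "hand": 0.6},
    {"x": 0, "y": 0.001, "z": 0.084, "wx": 0, "wy": 0, "wz": 0, "hand": 0.5},
    {"x": 0, "y": 0.001, "z": 0.084, "wx": 0, "wy": 0, "wz": 0, "hand": 0.4},
    {"x": 0, "y": 0.001, "z": 0.084, "wx": 0, "wy": 0, "wz": 0, "hand": 0.3},
    {"x": 0, "y": 0.001, "z": 0.084, "wx": 0, "wy": 0, "wz": 0, "hand": 0.3},
    {"x": 0, "y": 0.001, "z": 0.084, "wx": 0, "wy": 0, "wz": 0, "hand": 0.3},
    {"x": 0, "y": 0.001, "z": 0.084, "wx": 0, "wy": 0, "wz": 0, "hand": 0.3},
  ],
  force=30,
)

```text
time: 2.37
tool_pos: [0.4867, -0.2527, 0.0393]
ee_rot: [[0.908, 0.42, 0.003], [0.42, -0.908, -0.002], [0.002, 0.003, -1.0]]
ft_force: [-0.7, -1.2, 6.3]
opening: 0.437
finger_force: 30.2
```

play_rows(
  rows=[
    {"x": 0, "y": 0, "z": -0.01, "wx": 0, "wy": 0, "wz": 0, "hand": 0.3},
    {"x": 0, "y": 0, "z": -0.03, "wx": 0, "wy": 0, "wz": 0, "hand": 0.3},
    {"x": 0, "y": 0, "z": -0.055, "wx": 0, "wy": 0, "wz": 0, "hand": 0.3},
    {"x": 0, "y": 0, "z": -0.085, "wx": 0, "wy": 0, "wz": 0, "hand": 0.3},
    {"x": 0, "y": 0, "z": -0.1, "wx": 0, "wy": 0, "wz": 0, "hand": 0.3},
    {"x": 0, "y": 0, "z": -0.1, "wx": 0, "wy": 0, "wz": 0, "hand": 0.3},
    {"x": 0, "y": 0, "z": -0.1, "wx": 0, "wy": 0, "wz": 0, "hand": 0.3},
  ],
  force=30,
)

```text
time: 2.95
tool_pos: [0.4856, -0.2517, 0.1382]
ee_rot: [[0.908, 0.42, 0.002], [0.42, -0.908, -0.001], [0.001, 0.002, -1.0]]
ft_force: [0.0, 0.2, -1.5]
opening: 0.437
finger_force: 30.3
```

```bash
python3 - <<'E'
from h import *
np.set_printoptions(precision=4,suppress=True)
s=arm.get_state();print(s["time"],s["tool_pos"],s["opening"],s["finger_force"],s["ft_force"],s["joint_pos"])
print(go((.566,.2015,.136),25))
a=arm.get_image("side")[150:330,180:330,::-1];b=arm.get_image("top")[150:230,230:390,::-1]
c=np.zeros((540,800,3),np.uint8);c[:,:450]=cv2.resize(a,(450,540));c[:175,450:]=cv2.resize(b,(350,175));cv2.imwrite("pics/g1.png",cv2.convertScaleAbs(c,alpha=1.4))
E
```

```text
2.95 [ 0.4856 -0.2517  0.1382] 0.4368453813037962 30.274864768143743 [ 0.0489  0.1707 -1.4932] [-33.0218  -1.5471 112.7956   0.0057  68.6465  32.1583]
(array([ 0.2632, -0.3776,  0.0019]), array([ 0.0172, -0.012 , -0.0364]))
```

View pics/g1.png

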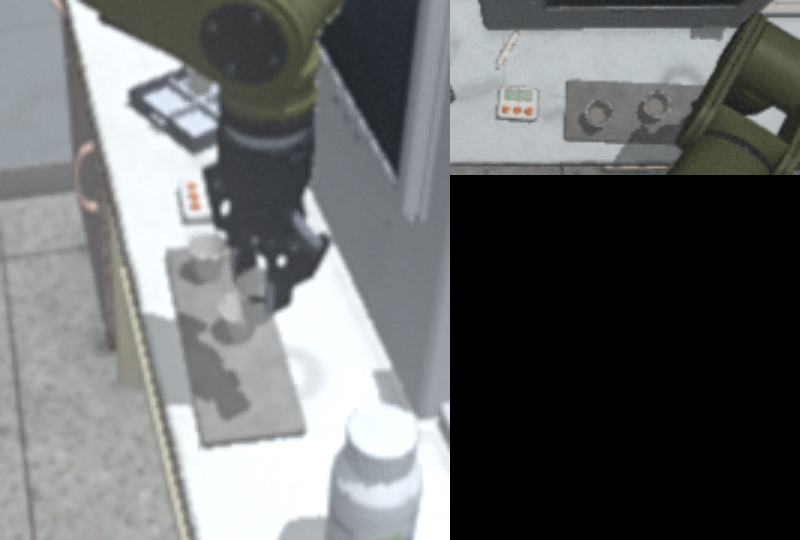

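The crucible is held upright at about (240,290) and the other two are undisturbed. Next I'll carry it over to the back-right cell.

play_rows(
  rows=[
    {"x": 0.007, "y": -0.01, "z": 0, "wx": 0, "wy": 0, "wz": 0, "hand": 0.3},
    {"x": 0.02, "y": -0.029, "z": 0, "wx": 0, "wy": 0, "wz": 0, "hand": 0.3},
    {"x": 0.037, "y": -0.053, "z": 0, "wx": 0, "wy": 0, "wz": 0, "hand": 0.3},
    {"x": 0.055, "y": -0.079, "z": 0, "wx": 0, "wy": 0, "wz": 0, "hand": 0.3},
    {"x": 0.074, "y": -0.106, "z": 0, "wx": 0, "wy": 0, "wz": 0, "hand": 0.3},
    {"x": 0.093, "y": -0.134, "z": 0, "wx": 0, "wy": 0, "wz": 0, "hand": 0.3},
    {"x": 0.112, "y": -0.161, "z": 0, "wx": 0, "wy": 0, "wz": 0, "hand": 0.3},
    {"x": 0.131, "y": -0.188, "z": 0, "wx": 0, "wy": 0, "wz": 0, "hand": 0.3},
    {"x": 0.15, "y": -0.215, "z": 0, "wx": 0, "wy": 0, "wz": 0, "hand": 0.3},
    {"x": 0.169, "y": -0.243, "z": 0, "wx": 0, "wy": 0, "wz": 0, "hand": 0.3},
    {"x": 0.188, "y": -0.27, "z": 0, "wx": 0, "wy": 0, "wz": 0, "hand": 0.3},
    {"x": 0.207, "y": -0.297, "z": 0, "wx": 0, "wy": 0, "wz": 0, "hand": 0.3},
    {"x": 0.225, "y": -0.323, "z": 0, "wx": 0, "wy": 0, "wz": 0, "hand": 0.3},
    {"x": 0.242, "y": -0.347, "z": 0, "wx": 0, "wy": 0, "wz": 0, "hand": 0.3},
    {"x": 0.256, "y": -0.367, "z": 0, "wx": 0, "wy": 0, "wz": 0, "hand": 0.3},
    {"x": 0.263, "y": -0.378, "z": 0, "wx": 0, "wy": 0, "wz": 0, "hand": 0.3},
    {"x": 0.263, "y": -0.378, "z": 0, "wx": 0, "wy": 0, "wz": 0, "hand": 0.3},
    {"x": 0.263, "y": -0.378, "z": 0, "wx": 0, "wy": 0, "wz": 0, "hand": 0.3},
  ],
  force=30,
)

```text
time: 4.55
tool_pos: [0.5644, 0.2021, 0.136]
ee_rot: [[0.907, 0.421, -0.002], [0.421, -0.907, -0.001], [-0.003, -0.0, -1.0]]
ft_force: [0.1, 0.1, -0.4]
opening: 0.437
finger_force: 30.3
```

```bash
python3 - <<'E'
from h import *
np.set_printoptions(precision=4,suppress=True)
s=arm.get_state();print(s["time"],s["tool_pos"],s["opening"],s["finger_force"],s["ft_force"],s["joint_pos"])
print(go((.566,.2015,.0333),25))
E
```

```text
4.55 [0.5644 0.2021 0.136 ] 0.43717846028383917 30.280191268539056 [ 0.1494  0.128  -0.3954] [ 14.5843   5.3245 105.9693  -0.0269  68.8555  79.7063]
(array([0.0015, 0.0012, 0.1027]), array([-0.0004,  0.0303, -0.0225]))
```

play_rows(
  rows=[
    {"x": 0.001, "y": 0.001, "z": 0.015, "wx": 0, "wy": 0, "wz": 0, "hand": 0.3},
    {"x": 0.001, "y": 0.001, "z": 0.04, "wx": 0, "wy": 0, "wz": 0, "hand": 0.3},
    {"x": 0.001, "y": 0.001, "z": 0.065, "wx": 0, "wy": 0, "wz": 0, "hand": 0.3},
    {"x": 0.001, "y": 0.001, "z": 0.085, "wx": 0, "wy": 0, "wz": 0, "hand": 0.3},
    {"x": 0.001, "y": 0.001, "z": 0.095, "wx": 0, "wy": 0, "wz": 0, "hand": 0.3},
    {"x": 0.001, "y": 0.001, "z": 0.099, "wx": 0, "wy": 0, "wz": 0, "hand": 0.3},
    {"x": 0.001, "y": 0.001, "z": 0.101, "wx": 0, "wy": 0, "wz": 0, "hand": 0.3},
    {"x": 0.001, "y": 0.001, "z": 0.101, "wx": 0, "wy": 0, "wz": 0, "hand": 0.3},
    {"x": 0.001, "y": 0.001, "z": 0.101, "wx": 0, "wy": 0, "wz": 0, "hand": 0.3},
  ],
)

```text
time: 5.3
tool_pos: [0.5679, 0.2014, 0.0379]
ee_rot: [[0.908, 0.419, 0.003], [0.419, -0.908, 0.001], [0.003, 0.001, -1.0]]
ft_force: [-0.3, -0.0, -0.3]
opening: 0.436
finger_force: 30.3
```

play_rows(
  rows=[
    {"x": 0, "y": 0, "z": 0.002, "wx": 0, "wy": 0, "wz": 0, "hand": 0.3},
    {"x": 0, "y": 0, "z": 0.003, "wx": 0, "wy": 0, "wz": 0, "hand": 0.3},
    {"x": 0, "y": 0, "z": 0.004, "wx": 0, "wy": 0, "wz": 0, "hand": 0.3},
    {"x": 0, "y": 0, "z": 0.005, "wx": 0, "wy": 0, "wz": 0, "hand": 0.3},
    {"x": 0, "y": 0, "z": 0.005, "wx": 0, "wy": 0, "wz": 0, "hand": 0.3},
    {"x": 0, "y": 0, "z": 0.005, "wx": 0, "wy": 0, "wz": 0, "hand": 0.3},
  ],
)

```text
time: 5.8
tool_pos: [0.5681, 0.2019, 0.0333]
ee_rot: [[0.908, 0.42, 0.003], [0.42, -0.908, 0.001], [0.003, 0.0, -1.0]]
ft_force: [-0.6, -0.5, 7.1]
opening: 0.436
finger_force: 30.8
```

Contact came at the predicted height, so I'll release and rise.

play_rows(
  rows=[
    {"x": 0, "y": 0, "z": -0.001, "wx": 0, "wy": 0, "wz": 0, "hand": 0.44},
    {"x": 0, "y": 0, "z": -0.001, "wx": 0, "wy": 0, "wz": 0, "hand": 0.47},
    {"x": 0, "y": 0, "z": -0.001, "wx": 0, "wy": 0, "wz": 0, "hand": 0.52},
    {"x": 0, "y": 0, "z": -0.001, "wx": 0, "wy": 0, "wz": 0, "hand": 0.57},
    {"x": 0, "y": 0, "z": -0.001, "wx": 0, "wy": 0, "wz": 0, "hand": 0.57},
    {"x": 0, "y": 0, "z": -0.005, "wx": 0, "wy": 0, "wz": 0, "hand": 0.57},
    {"x": 0, "y": 0, "z": -0.015, "wx": 0, "wy": 0, "wz": 0, "hand": 0.57},
    {"x": 0, "y": 0, "z": -0.035, "wx": 0, "wy": 0, "wz": 0, "hand": 0.57},
    {"x": 0, "y": 0, "z": -0.06, "wx": 0, "wy": 0, "wz": 0, "hand": 0.65},
    {"x": 0, "y": 0, "z": -0.08, "wx": 0, "wy": 0, "wz": 0, "hand": 0.7},
    {"x": 0, "y": 0, "z": -0.09, "wx": 0, "wy": 0, "wz": 0, "hand": 0.75},
    {"x": 0, "y": 0, "z": -0.09, "wx": 0, "wy": 0, "wz": 0, "hand": 0.75},
  ],
)

```text
time: 6.8
tool_pos: [0.569, 0.2019, 0.1255]
ee_rot: [[0.908, 0.42, 0.007], [0.42, -0.908, 0.002], [0.007, 0.001, -1.0]]
ft_force: [-0.0, 0.1, 0.1]
opening: 0.746
finger_force: 0.0
```

```bash
python3 - <<'E'
from h import *
np.set_printoptions(precision=4,suppress=True)
s=arm.get_state();print(s["time"],s["tool_pos"],s["opening"],s["finger_force"],s["ft_force"])
print(go((.491,-.172,.12),25))
E
```

```text
6.8 [0.569  0.2019 0.1255] 0.7459344573191012 0.0 [-0.01    0.0608  0.0964]
(array([-0.2277,  0.3067,  0.0044]), array([ 0.0147, -0.0777, -0.0391]))
```

play_rows(
  rows=[
    {"x": -0.01, "y": 0.013, "z": 0, "wx": 0, "wy": 0, "wz": 0, "hand": 0.75},
    {"x": -0.03, "y": 0.04, "z": 0, "wx": 0, "wy": 0, "wz": 0, "hand": 0.75},
    {"x": -0.053, "y": 0.071, "z": 0, "wx": 0, "wy": 0, "wz": 0, "hand": 0.75},
    {"x": -0.076, "y": 0.102, "z": 0, "wx": 0, "wy": 0, "wz": 0, "hand": 0.75},
    {"x": -0.099, "y": 0.133, "z": 0, "wx": 0, "wy": 0, "wz": 0, "hand": 0.75},
    {"x": -0.122, "y": 0.164, "z": 0, "wx": 0, "wy": 0, "wz": 0, "hand": 0.75},
    {"x": -0.145, "y": 0.195, "z": 0, "wx": 0, "wy": 0, "wz": 0, "hand": 0.75},
    {"x": -0.168, "y": 0.226, "z": 0, "wx": 0, "wy": 0, "wz": 0, "hand": 0.75},
    {"x": -0.191, "y": 0.257, "z": 0, "wx": 0, "wy": 0, "wz": 0, "hand": 0.75},
    {"x": -0.212, "y": 0.285, "z": 0, "wx": 0, "wy": 0, "wz": 0, "hand": 0.75},
    {"x": -0.225, "y": 0.302, "z": 0.002, "wx": 0, "wy": 0, "wz": 0, "hand": 0.75},
    {"x": -0.228, "y": 0.307, "z": 0.004, "wx": 0, "wy": -0.05, "wz": 0, "hand": 0.75},
    {"x": -0.228, "y": 0.307, "z": 0.004, "wx": 0, "wy": -0.05, "wz": 0, "hand": 0.75},
    {"x": -0.228, "y": 0.307, "z": 0.004, "wx": 0, "wy": -0.05, "wz": 0, "hand": 0.75},
  ],
)

```text
time: 7.97
tool_pos: [0.4876, -0.1725, 0.1159]
ee_rot: [[0.908, 0.419, -0.006], [0.419, -0.908, -0.0], [-0.006, -0.002, -1.0]]
ft_force: [0.3, 0.1, -0.1]
opening: 0.754
finger_force: 0.0
```

```bash
python3 - <<'E'
from h import *
np.set_printoptions(precision=4,suppress=True)
s=arm.get_state();print(s["time"],s["tool_pos"],s["opening"])
print(go((.491,-.172,.034),25))
E
```

```text
7.9667 [ 0.4876 -0.1725  0.1159] 0.753557097639241
(array([0.0037, 0.0012, 0.0819]), array([-0.0279,  0.0669, -0.0462]))
```

play_rows(
  rows=[
    {"x": 0.003, "y": 0.001, "z": 0.025, "wx": 0, "wy": 0, "wz": 0, "hand": 0.75},
    {"x": 0.003, "y": 0.001, "z": 0.05, "wx": 0, "wy": 0, "wz": 0, "hand": 0.75},
    {"x": 0.003, "y": 0.001, "z": 0.07, "wx": 0, "wy": 0, "wz": 0, "hand": 0.75},
    {"x": 0.003, "y": 0.001, "z": 0.082, "wx": 0, "wy": 0, "wz": 0, "hand": 0.75},
    {"x": 0.003, "y": 0.001, "z": 0.082, "wx": 0, "wy": 0, "wz": 0, "hand": 0.75},
    {"x": 0.003, "y": 0.001, "z": 0.082, "wx": 0, "wy": 0, "wz": 0, "hand": 0.6},
    {"x": 0.003, "y": 0.001, "z": 0.082, "wx": 0, "wy": 0, "wz": 0, "hand": 0.5},
    {"x": 0.003, "y": 0.001, "z": 0.082, "wx": 0, "wy": 0, "wz": 0, "hand": 0.4},
    {"x": 0.003, "y": 0.001, "z": 0.082, "wx": 0, "wy": 0, "wz": 0, "hand": 0.3},
    {"x": 0.003, "y": 0.001, "z": 0.082, "wx": 0, "wy": 0, "wz": 0, "hand": 0.3},
    {"x": 0.003, "y": 0.001, "z": 0.082, "wx": 0, "wy": 0, "wz": 0, "hand": 0.3},
    {"x": 0.003, "y": 0.001, "z": 0.082, "wx": 0, "wy": 0, "wz": 0, "hand": 0.3},
  ],
  force=30,
)

```text
time: 8.97
tool_pos: [0.4926, -0.1732, 0.037]
ee_rot: [[0.908, 0.419, -0.001], [0.419, -0.908, -0.003], [-0.002, 0.002, -1.0]]
ft_force: [-0.5, 0.8, 6.2]
opening: 0.439
finger_force: 30.3
```

play_rows(
  rows=[
    {"x": 0, "y": 0, "z": -0.01, "wx": 0, "wy": 0, "wz": 0, "hand": 0.3},
    {"x": 0, "y": 0, "z": -0.03, "wx": 0, "wy": 0, "wz": 0, "hand": 0.3},
    {"x": 0, "y": 0, "z": -0.055, "wx": 0, "wy": 0, "wz": 0, "hand": 0.3},
    {"x": 0, "y": 0, "z": -0.085, "wx": 0, "wy": 0, "wz": 0, "hand": 0.3},
    {"x": 0, "y": 0, "z": -0.1, "wx": 0, "wy": 0, "wz": 0, "hand": 0.3},
    {"x": 0, "y": 0, "z": -0.1, "wx": 0, "wy": 0, "wz": 0, "hand": 0.3},
    {"x": 0, "y": 0, "z": -0.1, "wx": 0, "wy": 0, "wz": 0, "hand": 0.3},
  ],
)

```text
time: 9.55
tool_pos: [0.4923, -0.173, 0.1365]
ee_rot: [[0.908, 0.42, -0.002], [0.42, -0.908, -0.003], [-0.003, 0.002, -1.0]]
ft_force: [0.1, 1.1, -1.1]
opening: 0.435
finger_force: 30.3
```

```bash
python3 - <<'E'
from h import *
np.set_printoptions(precision=4,suppress=True)
s=arm.get_state();print(s["time"],s["tool_pos"],s["opening"],s["finger_force"],s["ft_force"])
print(go((.517,.1785,.135),25))
a=arm.get_image("top")[130:225,150:370,::-1];cv2.imwrite("pics/t2.png",cv2.resize(a,None,fx=3.6,fy=3.6,interpolation=cv2.INTER_CUBIC))
E
```

```text
9.55 [ 0.4923 -0.173   0.1365] 0.43528501850060825 30.266150733368704 [ 0.0733  1.1256 -1.0901]
(array([ 0.1699, -0.3087,  0.0004]), array([ 0.0235,  0.0331, -0.0392]))
```

View pics/t2.png

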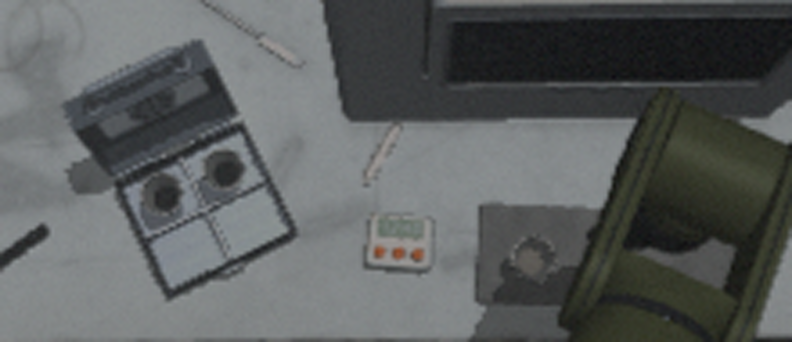

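The first crucible stands well inside the back-right cell at (223,170). I'll take the second to the front-right cell.

play_rows(
  rows=[
    {"x": 0.005, "y": -0.009, "z": 0, "wx": 0, "wy": 0, "wz": 0, "hand": 0.3},
    {"x": 0.015, "y": -0.027, "z": 0, "wx": 0, "wy": 0, "wz": 0, "hand": 0.3},
    {"x": 0.028, "y": -0.051, "z": 0, "wx": 0, "wy": 0, "wz": 0, "hand": 0.3},
    {"x": 0.042, "y": -0.077, "z": 0, "wx": 0, "wy": 0, "wz": 0, "hand": 0.3},
    {"x": 0.056, "y": -0.103, "z": 0, "wx": 0, "wy": 0, "wz": 0, "hand": 0.3},
    {"x": 0.071, "y": -0.129, "z": 0, "wx": 0, "wy": 0, "wz": 0, "hand": 0.3},
    {"x": 0.085, "y": -0.155, "z": 0, "wx": 0, "wy": 0, "wz": 0, "hand": 0.3},
    {"x": 0.1, "y": -0.181, "z": 0, "wx": 0, "wy": 0, "wz": 0, "hand": 0.3},
    {"x": 0.114, "y": -0.207, "z": 0, "wx": 0, "wy": 0, "wz": 0, "hand": 0.3},
    {"x": 0.128, "y": -0.233, "z": 0, "wx": 0, "wy": 0, "wz": 0, "hand": 0.3},
    {"x": 0.142, "y": -0.258, "z": 0, "wx": 0, "wy": 0, "wz": 0, "hand": 0.3},
    {"x": 0.155, "y": -0.282, "z": 0, "wx": 0, "wy": 0, "wz": 0, "hand": 0.3},
    {"x": 0.165, "y": -0.3, "z": 0, "wx": 0, "wy": 0, "wz": 0, "hand": 0.3},
    {"x": 0.17, "y": -0.309, "z": 0, "wx": 0, "wy": 0, "wz": 0, "hand": 0.3},
    {"x": 0.17, "y": -0.309, "z": 0, "wx": 0, "wy": 0, "wz": 0, "hand": 0.3},
    {"x": 0.17, "y": -0.309, "z": 0, "wx": 0, "wy": 0, "wz": 0, "hand": 0.3},
  ],
)

```text
time: 10.93
tool_pos: [0.5156, 0.1791, 0.1333]
ee_rot: [[0.907, 0.421, -0.006], [0.421, -0.907, -0.003], [-0.007, 0.0, -1.0]]
ft_force: [0.6, 0.2, -1.2]
opening: 0.438
finger_force: 30.3
```

```bash
python3 - <<'E'
from h import *
np.set_printoptions(precision=4,suppress=True)
s=arm.get_state();print(s["time"],s["tool_pos"],s["opening"])
print(go((.516,.1785,.031),25))
E
```

```text
10.9333 [0.5156 0.1791 0.1333] 0.4383814215357479
(array([0.0008, 0.0007, 0.1023]), array([ 0.0001,  0.079 , -0.0265]))
```

play_rows(
  rows=[
    {"x": 0.0, "y": 0.001, "z": 0.015, "wx": 0, "wy": 0, "wz": 0, "hand": 0.3},
    {"x": 0.0, "y": 0.001, "z": 0.04, "wx": 0, "wy": 0, "wz": 0, "hand": 0.3},
    {"x": 0.0, "y": 0.001, "z": 0.065, "wx": 0, "wy": 0, "wz": 0, "hand": 0.3},
    {"x": 0.0, "y": 0.001, "z": 0.085, "wx": 0, "wy": 0, "wz": 0, "hand": 0.3},
    {"x": 0.0, "y": 0.001, "z": 0.095, "wx": 0, "wy": 0, "wz": 0, "hand": 0.3},
    {"x": 0.0, "y": 0.001, "z": 0.098, "wx": 0, "wy": 0, "wz": 0, "hand": 0.3},
    {"x": 0.0, "y": 0.001, "z": 0.1, "wx": 0, "wy": 0, "wz": 0, "hand": 0.3},
    {"x": 0.0, "y": 0.001, "z": 0.1, "wx": 0, "wy": 0, "wz": 0, "hand": 0.3},
    {"x": 0.0, "y": 0.001, "z": 0.1, "wx": 0, "wy": 0, "wz": 0, "hand": 0.3},
  ],
)

```text
time: 11.68
tool_pos: [0.5177, 0.1781, 0.0361]
ee_rot: [[0.908, 0.419, -0.001], [0.419, -0.908, -0.001], [-0.002, 0.001, -1.0]]
ft_force: [0.0, -0.4, 0.4]
opening: 0.437
finger_force: 30.3
```

play_rows(
  rows=[
    {"x": 0, "y": 0, "z": 0.002, "wx": 0, "wy": 0, "wz": 0, "hand": 0.3},
    {"x": 0, "y": 0, "z": 0.003, "wx": 0, "wy": 0, "wz": 0, "hand": 0.3},
    {"x": 0, "y": 0, "z": 0.004, "wx": 0, "wy": 0, "wz": 0, "hand": 0.3},
    {"x": 0, "y": 0, "z": 0.005, "wx": 0, "wy": 0, "wz": 0, "hand": 0.3},
    {"x": 0, "y": 0, "z": 0.006, "wx": 0, "wy": 0, "wz": 0, "hand": 0.3},
    {"x": 0, "y": 0, "z": 0.006, "wx": 0, "wy": 0, "wz": 0, "hand": 0.3},
  ],
)

```text
time: 12.18
tool_pos: [0.5181, 0.1788, 0.0309]
ee_rot: [[0.908, 0.42, -0.001], [0.42, -0.908, -0.001], [-0.001, 0.0, -1.0]]
ft_force: [-1.5, -0.2, 10.1]
opening: 0.439
finger_force: 30.9
```

Contact is made; release and rise.

play_rows(
  rows=[
    {"x": 0, "y": 0, "z": -0.002, "wx": 0, "wy": 0, "wz": 0, "hand": 0.44},
    {"x": 0, "y": 0, "z": -0.002, "wx": 0, "wy": 0, "wz": 0, "hand": 0.47},
    {"x": 0, "y": 0, "z": -0.002, "wx": 0, "wy": 0, "wz": 0, "hand": 0.52},
    {"x": 0, "y": 0, "z": -0.002, "wx": 0, "wy": 0, "wz": 0, "hand": 0.57},
    {"x": 0, "y": 0, "z": -0.002, "wx": 0, "wy": 0, "wz": 0, "hand": 0.57},
    {"x": 0, "y": 0, "z": -0.006, "wx": 0, "wy": 0, "wz": 0, "hand": 0.57},
    {"x": 0, "y": 0, "z": -0.015, "wx": 0, "wy": 0, "wz": 0, "hand": 0.57},
    {"x": 0, "y": 0, "z": -0.035, "wx": 0, "wy": 0, "wz": 0, "hand": 0.57},
    {"x": 0, "y": 0, "z": -0.06, "wx": 0, "wy": 0, "wz": 0, "hand": 0.65},
    {"x": 0, "y": 0, "z": -0.08, "wx": 0, "wy": 0, "wz": 0, "hand": 0.7},
    {"x": 0, "y": 0, "z": -0.09, "wx": 0, "wy": 0, "wz": 0, "hand": 0.75},
    {"x": 0, "y": 0, "z": -0.09, "wx": 0, "wy": 0, "wz": 0, "hand": 0.75},
  ],
)

```text
time: 13.18
tool_pos: [0.519, 0.1788, 0.1224]
ee_rot: [[0.908, 0.42, 0.003], [0.42, -0.908, -0.0], [0.002, 0.001, -1.0]]
ft_force: [0.8, -0.2, 0.2]
opening: 0.753
finger_force: 0.0
```

```bash
python3 - <<'E'
from h import *
np.set_printoptions(precision=4,suppress=True)
s=arm.get_state();print(s["time"],s["tool_pos"],s["opening"],s["finger_force"],s["ft_force"])
print(go((.481,-.081,.12),25))
E
```

```text
13.1833 [0.519  0.1788 0.1224] 0.7529981921521532 0.0 [ 0.809  -0.2228  0.2212]
(array([-0.1435,  0.2199,  0.0024]), array([ 0.0151, -0.0248, -0.0384]))
```

play_rows(
  rows=[
    {"x": -0.01, "y": 0.015, "z": 0, "wx": 0, "wy": 0, "wz": 0, "hand": 0.75},
    {"x": -0.028, "y": 0.043, "z": 0, "wx": 0, "wy": 0, "wz": 0, "hand": 0.75},
    {"x": -0.048, "y": 0.074, "z": 0, "wx": 0, "wy": 0, "wz": 0, "hand": 0.75},
    {"x": -0.068, "y": 0.105, "z": 0, "wx": 0, "wy": 0, "wz": 0, "hand": 0.75},
    {"x": -0.088, "y": 0.136, "z": 0, "wx": 0, "wy": 0, "wz": 0, "hand": 0.75},
    {"x": -0.108, "y": 0.167, "z": 0, "wx": 0, "wy": 0, "wz": 0, "hand": 0.75},
    {"x": -0.128, "y": 0.197, "z": 0, "wx": 0, "wy": 0, "wz": 0, "hand": 0.75},
    {"x": -0.14, "y": 0.216, "z": 0, "wx": 0, "wy": 0, "wz": 0, "hand": 0.75},
    {"x": -0.143, "y": 0.22, "z": 0.001, "wx": 0, "wy": 0, "wz": 0, "hand": 0.75},
    {"x": -0.143, "y": 0.22, "z": 0.001, "wx": 0, "wy": 0, "wz": 0, "hand": 0.75},
    {"x": -0.143, "y": 0.22, "z": 0.001, "wx": 0, "wy": 0, "wz": 0, "hand": 0.75},
  ],
)

```text
time: 14.1
tool_pos: [0.4788, -0.0808, 0.1172]
ee_rot: [[0.908, 0.419, -0.006], [0.419, -0.908, -0.001], [-0.005, -0.002, -1.0]]
ft_force: [-1.3, -0.7, -0.3]
opening: 0.75
finger_force: 0.0
```

```bash
python3 - <<'E'
from h import *
np.set_printoptions(precision=4,suppress=True)
s=arm.get_state();print(s["time"],s["tool_pos"],s["opening"])
print(go((.481,-.081,.033),25))
E
```

```text
14.1 [ 0.4788 -0.0808  0.1172] 0.7495838803542382
(array([0.0024, 0.0012, 0.0842]), array([-0.0189,  0.0614, -0.0445]))
```

play_rows(
  rows=[
    {"x": 0.001, "y": 0.001, "z": 0.025, "wx": 0, "wy": 0, "wz": 0, "hand": 0.75},
    {"x": 0.001, "y": 0.001, "z": 0.05, "wx": 0, "wy": 0, "wz": 0, "hand": 0.75},
    {"x": 0.001, "y": 0.001, "z": 0.07, "wx": 0, "wy": 0, "wz": 0, "hand": 0.75},
    {"x": 0.001, "y": 0.001, "z": 0.083, "wx": 0, "wy": 0, "wz": 0, "hand": 0.75},
    {"x": 0.001, "y": 0.001, "z": 0.083, "wx": 0, "wy": 0, "wz": 0, "hand": 0.75},
    {"x": 0.001, "y": 0.001, "z": 0.083, "wx": 0, "wy": 0, "wz": 0, "hand": 0.6},
    {"x": 0.001, "y": 0.001, "z": 0.083, "wx": 0, "wy": 0, "wz": 0, "hand": 0.5},
    {"x": 0.001, "y": 0.001, "z": 0.083, "wx": 0, "wy": 0, "wz": 0, "hand": 0.4},
    {"x": 0.001, "y": 0.001, "z": 0.083, "wx": 0, "wy": 0, "wz": 0, "hand": 0.3},
    {"x": 0.001, "y": 0.001, "z": 0.083, "wx": 0, "wy": 0, "wz": 0, "hand": 0.3},
    {"x": 0.001, "y": 0.001, "z": 0.083, "wx": 0, "wy": 0, "wz": 0, "hand": 0.3},
    {"x": 0.001, "y": 0.001, "z": 0.083, "wx": 0, "wy": 0, "wz": 0, "hand": 0.3},
  ],
  force=30,
)

```text
time: 15.1
tool_pos: [0.4814, -0.0821, 0.0365]
ee_rot: [[0.908, 0.419, -0.002], [0.419, -0.908, -0.002], [-0.002, 0.001, -1.0]]
ft_force: [-0.0, 2.2, 5.9]
opening: 0.446
finger_force: 30.5
```

play_rows(
  rows=[
    {"x": 0, "y": 0, "z": -0.01, "wx": 0, "wy": 0, "wz": 0, "hand": 0.3},
    {"x": 0, "y": 0, "z": -0.03, "wx": 0, "wy": 0, "wz": 0, "hand": 0.3},
    {"x": 0, "y": 0, "z": -0.055, "wx": 0, "wy": 0, "wz": 0, "hand": 0.3},
    {"x": 0, "y": 0, "z": -0.085, "wx": 0, "wy": 0, "wz": 0, "hand": 0.3},
    {"x": 0, "y": 0, "z": -0.1, "wx": 0, "wy": 0, "wz": 0, "hand": 0.3},
    {"x": 0, "y": 0, "z": -0.1, "wx": 0, "wy": 0, "wz": 0, "hand": 0.3},
    {"x": 0, "y": 0, "z": -0.1, "wx": 0, "wy": 0, "wz": 0, "hand": 0.3},
  ],
)

```text
time: 15.68
tool_pos: [0.4811, -0.0822, 0.1362]
ee_rot: [[0.908, 0.419, -0.002], [0.419, -0.908, -0.003], [-0.003, 0.002, -1.0]]
ft_force: [0.2, 0.6, -1.2]
opening: 0.444
finger_force: 30.3
```

```bash
python3 - <<'E'
from h import *
np.set_printoptions(precision=4,suppress=True)
s=arm.get_state();print(s["time"],s["tool_pos"],s["opening"],s["finger_force"],s["ft_force"])
print(go((.4885,.240,.135),25))
E
```

```text
15.6833 [ 0.4811 -0.0822  0.1362] 0.44357803912561955 30.32260707230307 [ 0.2088  0.5714 -1.2448]
(array([ 0.1418, -0.2894,  0.0003]), array([ 0.019 ,  0.0326, -0.04  ]))
```

play_rows(
  rows=[
    {"x": 0.005, "y": -0.01, "z": 0, "wx": 0, "wy": 0, "wz": 0, "hand": 0.3},
    {"x": 0.014, "y": -0.029, "z": 0, "wx": 0, "wy": 0, "wz": 0, "hand": 0.3},
    {"x": 0.026, "y": -0.053, "z": 0, "wx": 0, "wy": 0, "wz": 0, "hand": 0.3},
    {"x": 0.039, "y": -0.08, "z": 0, "wx": 0, "wy": 0, "wz": 0, "hand": 0.3},
    {"x": 0.052, "y": -0.107, "z": 0, "wx": 0, "wy": 0, "wz": 0, "hand": 0.3},
    {"x": 0.065, "y": -0.134, "z": 0, "wx": 0, "wy": 0, "wz": 0, "hand": 0.3},
    {"x": 0.078, "y": -0.16, "z": 0, "wx": 0, "wy": 0, "wz": 0, "hand": 0.3},
    {"x": 0.091, "y": -0.186, "z": 0, "wx": 0, "wy": 0, "wz": 0, "hand": 0.3},
    {"x": 0.104, "y": -0.212, "z": 0, "wx": 0, "wy": 0, "wz": 0, "hand": 0.3},
    {"x": 0.117, "y": -0.238, "z": 0, "wx": 0, "wy": 0, "wz": 0, "hand": 0.3},
    {"x": 0.128, "y": -0.262, "z": 0, "wx": 0, "wy": 0, "wz": 0, "hand": 0.3},
    {"x": 0.137, "y": -0.28, "z": 0, "wx": 0, "wy": 0, "wz": 0, "hand": 0.3},
    {"x": 0.142, "y": -0.289, "z": 0, "wx": 0, "wy": 0, "wz": 0, "hand": 0.3},
    {"x": 0.142, "y": -0.289, "z": 0, "wx": 0, "wy": 0, "wz": 0, "hand": 0.3},
    {"x": 0.142, "y": -0.289, "z": 0, "wx": 0, "wy": 0, "wz": 0, "hand": 0.3},
  ],
)

```text
time: 16.93
tool_pos: [0.4874, 0.2398, 0.1331]
ee_rot: [[0.907, 0.421, -0.006], [0.42, -0.907, -0.003], [-0.007, 0.0, -1.0]]
ft_force: [-0.0, -0.5, 0.8]
opening: 0.441
finger_force: 30.3
```

```bash
python3 - <<'E'
from h import *
np.set_printoptions(precision=4,suppress=True)
s=arm.get_state();print(s["time"],s["tool_pos"],s["opening"])
print(go((.4875,.240,.0305),25))
E
```

```text
16.9333 [0.4874 0.2398 0.1331] 0.44138997795094337
(array([ 0.0009, -0.0001,  0.1026]), array([ 0.003 ,  0.0829, -0.0267]))
```

play_rows(
  rows=[
    {"x": 0.0, "y": 0.0, "z": 0.015, "wx": 0, "wy": 0, "wz": 0, "hand": 0.3},
    {"x": 0.0, "y": 0.0, "z": 0.04, "wx": 0, "wy": 0, "wz": 0, "hand": 0.3},
    {"x": 0.0, "y": 0.0, "z": 0.065, "wx": 0, "wy": 0, "wz": 0, "hand": 0.3},
    {"x": 0.0, "y": 0.0, "z": 0.085, "wx": 0, "wy": 0, "wz": 0, "hand": 0.3},
    {"x": 0.0, "y": 0.0, "z": 0.095, "wx": 0, "wy": 0, "wz": 0, "hand": 0.3},
    {"x": 0.0, "y": 0.0, "z": 0.099, "wx": 0, "wy": 0, "wz": 0, "hand": 0.3},
    {"x": 0.0, "y": 0.0, "z": 0.101, "wx": 0, "wy": 0, "wz": 0, "hand": 0.3},
    {"x": 0.0, "y": 0.0, "z": 0.102, "wx": 0, "wy": 0, "wz": 0, "hand": 0.3},
    {"x": 0.0, "y": 0.0, "z": 0.103, "wx": 0, "wy": 0, "wz": 0, "hand": 0.3},
    {"x": 0.0, "y": 0.0, "z": 0.104, "wx": 0, "wy": 0, "wz": 0, "hand": 0.3},
    {"x": 0.0, "y": 0.0, "z": 0.105, "wx": 0, "wy": 0, "wz": 0, "hand": 0.3},
    {"x": 0.0, "y": 0.0, "z": 0.105, "wx": 0, "wy": 0, "wz": 0, "hand": 0.3},
    {"x": 0.0, "y": 0.0, "z": 0.105, "wx": 0, "wy": 0, "wz": 0, "hand": 0.3},
  ],
)

```text
time: 18.02
tool_pos: [0.4887, 0.2402, 0.0306]
ee_rot: [[0.908, 0.42, -0.002], [0.42, -0.908, -0.001], [-0.003, 0.0, -1.0]]
ft_force: [0.2, -0.2, 3.0]
opening: 0.44
finger_force: 30.6
```

play_rows(
  rows=[
    {"x": 0, "y": 0, "z": 0.0, "wx": 0, "wy": 0, "wz": 0, "hand": 0.44},
    {"x": 0, "y": 0, "z": 0.0, "wx": 0, "wy": 0, "wz": 0, "hand": 0.47},
    {"x": 0, "y": 0, "z": 0.0, "wx": 0, "wy": 0, "wz": 0, "hand": 0.52},
    {"x": 0, "y": 0, "z": 0.0, "wx": 0, "wy": 0, "wz": 0, "hand": 0.57},
    {"x": 0, "y": 0, "z": 0.0, "wx": 0, "wy": 0, "wz": 0, "hand": 0.57},
    {"x": 0, "y": 0, "z": -0.005, "wx": 0, "wy": 0, "wz": 0, "hand": 0.57},
    {"x": 0, "y": 0, "z": -0.015, "wx": 0, "wy": 0, "wz": 0, "hand": 0.57},
    {"x": 0, "y": 0, "z": -0.035, "wx": 0, "wy": 0, "wz": 0, "hand": 0.57},
    {"x": 0, "y": 0, "z": -0.06, "wx": 0, "wy": 0, "wz": 0, "hand": 0.5},
    {"x": 0, "y": 0, "z": -0.09, "wx": 0, "wy": 0, "wz": 0, "hand": 0.45},
    {"x": 0, "y": 0, "z": -0.12, "wx": 0, "wy": 0, "wz": 0, "hand": 0.45},
    {"x": 0, "y": 0, "z": -0.15, "wx": 0, "wy": 0, "wz": 0, "hand": 0.45},
    {"x": 0, "y": 0, "z": -0.18, "wx": 0, "wy": 0, "wz": 0, "hand": 0.45},
    {"x": 0, "y": 0, "z": -0.2, "wx": 0, "wy": 0, "wz": 0, "hand": 0.45},
    {"x": -0.03, "y": 0, "z": -0.2, "wx": 0, "wy": 0, "wz": -1, "hand": 0.45},
    {"x": -0.06, "y": 0, "z": -0.2, "wx": 0, "wy": 0, "wz": -2, "hand": 0.45},
    {"x": -0.06, "y": 0, "z": -0.2, "wx": 0, "wy": 0, "wz": -3, "hand": 0.45},
    {"x": -0.06, "y": 0, "z": -0.2, "wx": 0, "wy": 0, "wz": -4, "hand": 0.45},
    {"x": -0.06, "y": 0, "z": -0.2, "wx": 0, "wy": 0, "wz": -5, "hand": 0.45},
    {"x": -0.06, "y": 0, "z": -0.2, "wx": 0, "wy": 0, "wz": -6, "hand": 0.45},
  ],
)

```text
time: 19.68
tool_pos: [0.4341, 0.215, 0.231]
ee_rot: [[0.573, 0.82, -0.002], [0.82, -0.573, -0.001], [-0.002, -0.001, -1.0]]
ft_force: [-0.6, -1.0, 0.2]
opening: 0.447
finger_force: 0.0
```

```bash
python3 - <<'E'
from h import *
np.set_printoptions(precision=4,suppress=True)
s=arm.get_state();print(s["time"],s["tool_pos"],s["opening"],s["joint_pos"])
a=cv2.convertScaleAbs(np.ascontiguousarray(arm.get_image("top")[130:225,150:250,::-1]),alpha=1.4);b=cv2.convertScaleAbs(np.ascontiguousarray(arm.get_image("side")[125:205,215:300,::-1]),alpha=1.4)
cv2.imwrite("pics/top3.png",a);cv2.imwrite("pics/side3.png",b)
c=np.zeros((400,800,3),np.uint8);c[:380,:400]=cv2.resize(a,(400,380),interpolation=2);c[:376,400:]=cv2.resize(b,(400,376),interpolation=2);cv2.imwrite("pics/v3.png",c)
E
```

```text
19.6833 [0.4341 0.215  0.231 ] 0.4474512994830228 [ 20.0014 -14.4018 115.0385  -0.0217  79.5206  54.9509]
```

View pics/v3.png

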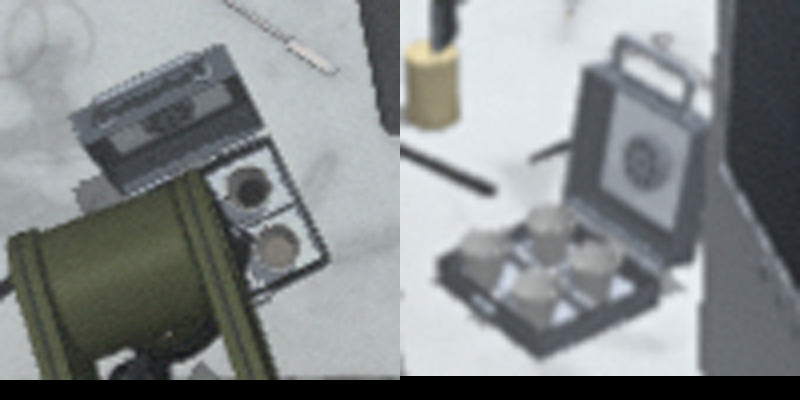

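All four crucibles stand upright in their cells. In the side half the handle bar runs from about (622,42) to (690,78). I'll triangulate it.

```bash
python3 - <<'E'
from h import *
np.set_printoptions(precision=4,suppress=True)
B=lambda x,y:((x+.5)/7+162.5,(y+.5)/7+134.5)
D=lambda x,y:((x-400+.5)/4.706+214.5,(y+.5)/4.706+124.5)
for a,b in(((80,135),(622,44)),((245,65),(690,80)),((165,98),(656,62))):print(tri(B(*a),D(*b)))
# bar line in top: bright ridge across the bar
t=cv2.imread("pics/top0.png",0);u=cv2.resize(t[135:215,163:235],None,fx=7,fy=7,interpolation=2)
pts=[]
for f in np.linspace(.1,.9,17):
    c=np.array([80+165*f,135-70*f]);n=np.array([70,165])/179.2
    pr=[u[int(round(q[1])),int(round(q[0]))] for q in(c+n*k for k in range(-15,16))]
    pts.append((int(np.argmax(pr[5:26]))-10,max(pr[5:26])))
print(pts)
for yaw in(24,25,26):
  R=np.array([[np.cos(np.radians(yaw)),-np.sin(np.radians(yaw))],[np.sin(np.radians(yaw)),np.cos(np.radians(yaw))]])
  for y in(-.038,0,.038):
    X=np.r_[np.array([.53,.222])+R@[.104,y],.178];p=proj("top",X);q=proj("side",X)
    print(yaw,y,X,(p-[162.5,134.5])*7,(q-[214.5,124.5])*4.706+[400,0])
s=arm.get_state();print(go((.627,.2665,.23),115))
E
```

```text
(array([0.6129, 0.307 , 0.17  ]), np.float64(0.0034757452317415753))
(array([0.6454, 0.2338, 0.172 ]), np.float64(0.0013370490960010922))
(array([0.6297, 0.2693, 0.1713]), np.float64(0.0027002656879120753))
[(-10, np.uint8(132)), (-10, np.uint8(134)), (-10, np.uint8(129)), (-10, np.uint8(132)), (-10, np.uint8(120)), (-10, np.uint8(128)), (-10, np.uint8(112)), (-10, np.uint8(121)), (-10, np.uint8(107)), (-10, np.uint8(132)), (-10, np.uint8(126)), (-10, np.uint8(131)), (-10, np.uint8(119)), (-10, np.uint8(122)), (-10, np.uint8(113)), (-10, np.uint8(117)), (-10, np.uint8(113))]
24 -0.038 [0.6405 0.2296 0.178 ] [252.3413  76.0064] [687.6643  76.1199]
24 0 [0.625  0.2643 0.178 ] [173.1354 111.1886] [655.9536  57.2598]
24 0.038 [0.6096 0.299  0.178 ] [ 93.7247 146.4617] [625.3483  39.0573]
25 -0.038 [0.6403 0.2315 0.178 ] [247.9698  76.388 ] [686.7891  74.9683]
25 0 [0.6243 0.266  0.178 ] [169.3611 112.9033] [654.4507  56.3812]
25 0.038 [0.6082 0.3004 0.178 ] [ 90.538  149.5182] [623.2237  38.4328]
26 -0.038 [0.6401 0.2334 0.178 ] [243.604  76.844] [685.8734  73.8251]
26 0 [0.6235 0.2676 0.178 ] [165.6157 114.6816] [652.9183  55.5153]
26 0.038 [0.6068 0.3017 0.178 ] [ 87.4036 152.6279] [621.079   37.8253]
(array([0.1532, 0.1278, 0.0003]), array([ -0.0309,   0.0194, -12.0408]))
```

play_rows(
  rows=[
    {"x": 0.01, "y": 0.008, "z": -0.01, "wx": 0, "wy": 0, "wz": -1, "hand": 0.45},
    {"x": 0.025, "y": 0.021, "z": -0.01, "wx": 0, "wy": 0, "wz": -2.2, "hand": 0.45},
    {"x": 0.043, "y": 0.036, "z": -0.01, "wx": 0, "wy": 0, "wz": -3.4, "hand": 0.45},
    {"x": 0.061, "y": 0.051, "z": -0.01, "wx": 0, "wy": 0, "wz": -4.6, "hand": 0.45},
    {"x": 0.079, "y": 0.066, "z": -0.01, "wx": 0, "wy": 0, "wz": -5.8, "hand": 0.45},
    {"x": 0.097, "y": 0.081, "z": -0.01, "wx": 0, "wy": 0, "wz": -7, "hand": 0.45},
    {"x": 0.115, "y": 0.096, "z": -0.01, "wx": 0, "wy": 0, "wz": -8.2, "hand": 0.45},
    {"x": 0.132, "y": 0.11, "z": -0.01, "wx": 0, "wy": 0, "wz": -9.4, "hand": 0.45},
    {"x": 0.147, "y": 0.122, "z": -0.01, "wx": 0, "wy": 0, "wz": -10.6, "hand": 0.45},
    {"x": 0.153, "y": 0.128, "z": -0.01, "wx": 0, "wy": 0, "wz": -11.8, "hand": 0.45},
    {"x": 0.153, "y": 0.128, "z": -0.01, "wx": 0, "wy": 0, "wz": -11.9, "hand": 0.45},
    {"x": 0.153, "y": 0.128, "z": -0.01, "wx": 0, "wy": 0, "wz": -11.9, "hand": 0.45},
    {"x": 0.153, "y": 0.128, "z": -0.01, "wx": 0, "wy": 0, "wz": -11.9, "hand": 0.45},
  ],
)

```text
time: 20.87
tool_pos: [0.6266, 0.2663, 0.2391]
ee_rot: [[-0.409, 0.913, -0.004], [0.913, 0.409, -0.002], [0.0, -0.005, -1.0]]
ft_force: [0.2, 0.0, 0.4]
opening: 0.447
finger_force: 0.0
```

```bash
python3 - <<'E'
from h import *
np.set_printoptions(precision=4,suppress=True)
s=arm.get_state();print(s["time"],s["tool_pos"],s["opening"],s["joint_pos"])
print(go((.627,.2675,.160),114.5))
cv2.imwrite("pics/v4.png",cv2.convertScaleAbs(cv2.resize(arm.get_image("side")[105:205,200:320,::-1],(720,600),interpolation=2),alpha=1.4))
E
```

```text
20.8667 [0.6266 0.2663 0.2391] 0.4474137240755073 [18.5163 10.7978 89.6568 -0.0237 79.8141 -5.615 ]
(array([0.001 , 0.0013, 0.0791]), array([-0.0539, -0.0008, -0.0729]))
```

View pics/v4.png

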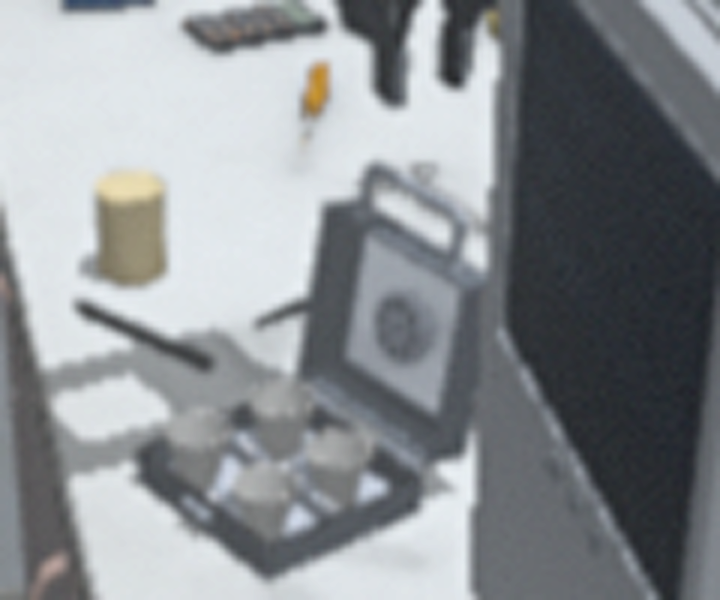

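The open fingers straddle the bar line: the tips are at (390,100) and (455,82), and the bar's middle is at (413,190).

play_rows(
  rows=[
    {"x": 0.001, "y": 0.001, "z": 0.015, "wx": 0, "wy": 0, "wz": 0, "hand": 0.45},
    {"x": 0.001, "y": 0.001, "z": 0.035, "wx": 0, "wy": 0, "wz": 0, "hand": 0.45},
    {"x": 0.001, "y": 0.001, "z": 0.05, "wx": 0, "wy": 0, "wz": 0, "hand": 0.45},
    {"x": 0.001, "y": 0.001, "z": 0.06, "wx": 0, "wy": 0, "wz": 0, "hand": 0.45},
    {"x": 0.001, "y": 0.001, "z": 0.068, "wx": 0, "wy": 0, "wz": 0, "hand": 0.45},
    {"x": 0.001, "y": 0.001, "z": 0.068, "wx": 0, "wy": 0, "wz": 0, "hand": 0.45},
  ],
)

```text
time: 21.42
tool_pos: [0.6259, 0.2671, 0.1679]
ee_rot: [[-0.411, 0.911, -0.008], [0.911, 0.411, -0.003], [0.0, -0.009, -1.0]]
ft_force: [0.9, -0.8, 0.1]
opening: 0.45
finger_force: 0.0
```

play_rows(
  rows=[
    {"x": 0, "y": 0, "z": 0.005, "wx": 0, "wy": 0, "wz": 0, "hand": 0.45},
    {"x": 0, "y": 0, "z": 0.008, "wx": 0, "wy": 0, "wz": 0, "hand": 0.4},
    {"x": 0, "y": 0, "z": 0.008, "wx": 0, "wy": 0, "wz": 0, "hand": 0.32},
    {"x": 0, "y": 0, "z": 0.008, "wx": 0, "wy": 0, "wz": 0, "hand": 0.24},
    {"x": 0, "y": 0, "z": 0.008, "wx": 0, "wy": 0, "wz": 0, "hand": 0.18},
    {"x": 0, "y": 0, "z": 0.008, "wx": 0, "wy": 0, "wz": 0, "hand": 0.12},
    {"x": 0, "y": 0, "z": 0.008, "wx": 0, "wy": 0, "wz": 0, "hand": 0.06},
    {"x": 0, "y": 0, "z": 0.008, "wx": 0, "wy": 0, "wz": 0, "hand": 0.0},
    {"x": 0, "y": 0, "z": 0.008, "wx": 0, "wy": 0, "wz": 0, "hand": 0.0},
    {"x": 0, "y": 0, "z": 0.008, "wx": 0, "wy": 0, "wz": 0, "hand": 0.0},
  ],
  force=30,
)

```text
time: 22.25
tool_pos: [0.6278, 0.2677, 0.1637]
ee_rot: [[-0.412, 0.911, -0.003], [0.911, 0.412, -0.001], [-0.0, -0.003, -1.0]]
ft_force: [0.1, 0.6, 2.1]
opening: 0.089
finger_force: 29.3
```

```bash
python3 - <<'E'
from h import *
np.set_printoptions(precision=4,suppress=True)
s=arm.get_state();print(s["time"],s["tool_pos"],s["ee_rot"],s["opening"],s["finger_force"],s["ft_force"],s["torque"])
E
```

```text
22.25 [0.6278 0.2677 0.1637] [[-0.4119  0.9112 -0.0025]
 [ 0.9112  0.4119 -0.0014]
 [-0.0002 -0.0029 -1.    ]] 0.08907307135611565 29.300033748149872 [0.0746 0.5865 2.0942] [ 0.0694 -0.1389  0.2129]
```

The bar is held: the opening is about 7.6 mm and the force is 29 N. Now I'll plan the arc.

```bash
cat >arc.py <<'E'
import numpy as np
r=.1565;d=.0145
def pose(th,al): # tool-plane coords (y=box x, z=down) rel. hinge
    f=np.radians(th+4.76);a=np.radians(al);b=np.array([-r*np.cos(f),-r*np.sin(f)]);return b+d*np.array([np.sin(a),np.cos(a)])
def seg(t0,a0,t1,a1,n):
    p0=pose(t0,a0);a=np.radians(a0);ey=np.array([np.cos(a),-np.sin(a)]);ez=np.array([np.sin(a),np.cos(a)])
    for k in range(1,n+1):
        s=k/n;q=pose(t0+(t1-t0)*s,a0+(a1-a0)*s)-p0
        print("%.3f %.3f wx%.2f"%(q@ey,q@ez,-(a1-a0)*s/5))
    print()
if __name__=="__main__":
    seg(100,0,70,8,14);seg(70,8,45,15,12);seg(45,15,30,20,8)
E
python3 arc.py
```

```text
-0.006 -0.001 wx-0.11
-0.011 -0.003 wx-0.23
-0.017 -0.004 wx-0.34
-0.022 -0.004 wx-0.46
-0.028 -0.005 wx-0.57
-0.034 -0.005 wx-0.69
-0.040 -0.005 wx-0.80
-0.045 -0.005 wx-0.91
-0.051 -0.005 wx-1.03
-0.057 -0.004 wx-1.14
-0.062 -0.003 wx-1.26
-0.068 -0.002 wx-1.37
-0.073 -0.001 wx-1.49
-0.079 0.000 wx-1.60

-0.005 0.001 wx-0.12
-0.011 0.002 wx-0.23
-0.016 0.003 wx-0.35
-0.022 0.004 wx-0.47
-0.027 0.006 wx-0.58
-0.032 0.008 wx-0.70
-0.037 0.010 wx-0.82
-0.043 0.012 wx-0.93
-0.048 0.015 wx-1.05
-0.052 0.017 wx-1.17
-0.057 0.020 wx-1.28
-0.062 0.023 wx-1.40

-0.004 0.002 wx-0.12
-0.009 0.005 wx-0.25
-0.013 0.007 wx-0.38
-0.017 0.010 wx-0.50
-0.021 0.013 wx-0.62
-0.025 0.016 wx-0.75
-0.029 0.019 wx-0.88
-0.033 0.022 wx-1.00
```

play_rows(
  rows=[
    {"x": 0, "y": -0.006, "z": -0.001, "wx": -0.1, "wy": 0, "wz": 0, "hand": 0},
    {"x": 0, "y": -0.011, "z": -0.003, "wx": -0.2, "wy": 0, "wz": 0, "hand": 0},
    {"x": 0, "y": -0.017, "z": -0.004, "wx": -0.35, "wy": 0, "wz": 0, "hand": 0},
    {"x": 0, "y": -0.022, "z": -0.004, "wx": -0.45, "wy": 0, "wz": 0, "hand": 0},
    {"x": 0, "y": -0.028, "z": -0.005, "wx": -0.55, "wy": 0, "wz": 0, "hand": 0},
    {"x": 0, "y": -0.034, "z": -0.005, "wx": -0.7, "wy": 0, "wz": 0, "hand": 0},
    {"x": 0, "y": -0.04, "z": -0.005, "wx": -0.8, "wy": 0, "wz": 0, "hand": 0},
    {"x": 0, "y": -0.045, "z": -0.005, "wx": -0.9, "wy": 0, "wz": 0, "hand": 0},
    {"x": 0, "y": -0.051, "z": -0.005, "wx": -1.05, "wy": 0, "wz": 0, "hand": 0},
    {"x": 0, "y": -0.057, "z": -0.004, "wx": -1.15, "wy": 0, "wz": 0, "hand": 0},
    {"x": 0, "y": -0.062, "z": -0.003, "wx": -1.25, "wy": 0, "wz": 0, "hand": 0},
    {"x": 0, "y": -0.068, "z": -0.002, "wx": -1.35, "wy": 0, "wz": 0, "hand": 0},
    {"x": 0, "y": -0.073, "z": -0.001, "wx": -1.5, "wy": 0, "wz": 0, "hand": 0},
    {"x": 0, "y": -0.079, "z": 0, "wx": -1.6, "wy": 0, "wz": 0, "hand": 0},
    {"x": 0, "y": -0.079, "z": 0, "wx": -1.6, "wy": 0, "wz": 0, "hand": 0},
  ],
  force=40,
)

```text
time: 23.5
tool_pos: [0.554, 0.2328, 0.1631]
ee_rot: [[-0.412, 0.903, 0.123], [0.911, 0.408, 0.052], [-0.003, 0.133, -0.991]]
ft_force: [2.7, -7.6, 3.4]
opening: 0.09
finger_force: 40.5
```

```bash
cat >chk.py <<'E'
from h import *; from arc import *
np.set_printoptions(precision=4,suppress=True)
s=arm.get_state();R=s["ee_rot"];p=np.array(s["tool_pos"])
by=np.array([.911,.412])
b=p-d*R[:,2]; b0=np.array([.6278,.2677,.178]); hy=by@b0[:2]-.0399
dy=by@b[:2]-hy; up=b[2]-.027
print(s["time"],p,R[:,2],s["opening"],s["finger_force"],"ft",s["ft_force"],"rel",dy,up,"rad",np.hypot(dy,up),"theta",np.degrees(np.arctan2(up,-dy))-4.76,s["joint_pos"])
E
python3 chk.py
```

```text
23.5 [0.554  0.2328 0.1631] [ 0.1227  0.0523 -0.9911] 0.09014950315141265 40.49799084663391 ft [ 2.6526 -7.648   3.4219] rel -0.043659437366586396 0.1504397246145472 rad 0.15664691893959382 theta 69.0566287728386 [ 17.3274  -0.5558 109.5332   0.8594  63.3961  -7.3175]
```

play_rows(
  rows=[
    {"x": 0, "y": -0.005, "z": 0.001, "wx": -0.1, "wy": 0, "wz": 0, "hand": 0},
    {"x": -0.001, "y": -0.011, "z": 0.002, "wx": -0.25, "wy": 0, "wz": 0, "hand": 0},
    {"x": -0.001, "y": -0.016, "z": 0.003, "wx": -0.35, "wy": 0, "wz": 0, "hand": 0},
    {"x": -0.002, "y": -0.022, "z": 0.004, "wx": -0.45, "wy": 0, "wz": 0, "hand": 0},
    {"x": -0.002, "y": -0.027, "z": 0.006, "wx": -0.6, "wy": 0, "wz": 0, "hand": 0},
    {"x": -0.003, "y": -0.032, "z": 0.008, "wx": -0.7, "wy": 0, "wz": 0, "hand": 0},
    {"x": -0.003, "y": -0.037, "z": 0.01, "wx": -0.8, "wy": 0, "wz": 0, "hand": 0},
    {"x": -0.004, "y": -0.043, "z": 0.012, "wx": -0.95, "wy": 0, "wz": 0, "hand": 0},
    {"x": -0.004, "y": -0.048, "z": 0.015, "wx": -1.05, "wy": 0, "wz": 0, "hand": 0},
    {"x": -0.004, "y": -0.052, "z": 0.017, "wx": -1.15, "wy": 0, "wz": 0, "hand": 0},
    {"x": -0.004, "y": -0.057, "z": 0.02, "wx": -1.3, "wy": 0, "wz": 0, "hand": 0},
    {"x": -0.004, "y": -0.062, "z": 0.023, "wx": -1.4, "wy": 0, "wz": 0, "hand": 0},
    {"x": -0.004, "y": -0.062, "z": 0.023, "wx": -1.4, "wy": 0, "wz": 0, "hand": 0},
  ],
  force=40,
)

```text
time: 24.58
tool_pos: [0.5009, 0.2072, 0.1297]
ee_rot: [[-0.412, 0.882, 0.228], [0.911, 0.398, 0.105], [0.002, 0.251, -0.968]]
ft_force: [-4.5, 3.4, 2.2]
opening: 0.088
finger_force: 40.7
```

```bash
python3 chk.py
```

```text
24.5833 [0.5009 0.2072 0.1297] [ 0.2276  0.105  -0.9681] 0.08757571416103337 40.656861662864685 ft [-4.4768  3.3743  2.2106] rel -0.10432715966743067 0.11673088915591237 rad 0.15655751891047415 theta 43.45154067734306 [ 15.6303 -10.3407 122.6387   2.8393  53.395  -10.0876]
```

play_rows(
  rows=[
    {"x": 0, "y": -0.004, "z": 0.002, "wx": -0.1, "wy": 0, "wz": 0, "hand": 0},
    {"x": 0, "y": -0.009, "z": 0.005, "wx": -0.25, "wy": 0, "wz": 0, "hand": 0},
    {"x": 0.001, "y": -0.013, "z": 0.007, "wx": -0.4, "wy": 0, "wz": 0, "hand": 0},
    {"x": 0.001, "y": -0.017, "z": 0.01, "wx": -0.5, "wy": 0, "wz": 0, "hand": 0},
    {"x": 0.001, "y": -0.021, "z": 0.013, "wx": -0.6, "wy": 0, "wz": 0, "hand": 0},
    {"x": 0.001, "y": -0.025, "z": 0.016, "wx": -0.75, "wy": 0, "wz": 0, "hand": 0},
    {"x": 0.001, "y": -0.028, "z": 0.018, "wx": -0.85, "wy": 0, "wz": 0, "hand": 0},
    {"x": 0.001, "y": -0.03, "z": 0.02, "wx": -0.95, "wy": 0, "wz": 0, "hand": 0},
    {"x": 0.001, "y": -0.03, "z": 0.02, "wx": -0.95, "wy": 0, "wz": 0, "hand": 0},
    {"x": 0.001, "y": -0.03, "z": 0.02, "wx": -0.95, "wy": 0, "wz": 0, "hand": 0},
    {"x": 0.001, "y": -0.03, "z": 0.02, "wx": -0.95, "wy": 0, "wz": 0, "hand": 0},
    {"x": 0.001, "y": -0.03, "z": 0.02, "wx": -0.95, "wy": 0, "wz": 0, "hand": 0},
  ],
  force=40,
)

```text
time: 25.58
tool_pos: [0.4817, 0.198, 0.1053]
ee_rot: [[-0.412, 0.859, 0.304], [0.911, 0.388, 0.136], [-0.001, 0.333, -0.943]]
ft_force: [-1.4, -5.9, 2.0]
opening: 0.088
finger_force: 40.6
```

```bash
python3 chk.py; python3 - <<'E'
from h import *
a=np.ascontiguousarray(arm.get_image("side")[105:205,200:320,::-1]);cv2.imwrite("pics/v5.png",cv2.convertScaleAbs(cv2.resize(a,(720,600),interpolation=2),alpha=1.4))
E
```

```text
25.5833 [0.4817 0.198  0.1053] [ 0.3037  0.1365 -0.9429] 0.0883401832876931 40.640870332717896 ft [-1.3668 -5.9242  1.9799] rel -0.12676430722211574 0.09201621655033385 rad 0.1566402684297396 theta 31.215307201131054 [ 14.7804 -14.4287 129.2874   4.3415  46.0169 -12.0302]
```

View pics/v5.png

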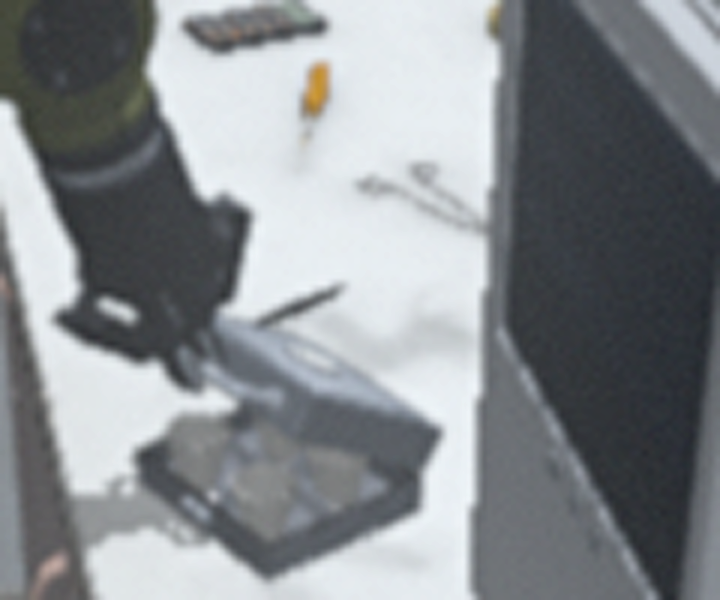

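The gripper holds the lid ajar, and the arc fit gives about 31°. All four crucibles are visible upright below it. I'll settle for a moment and hand in.

play_rows(
  rows=[
    {"x": 0, "y": 0, "z": 0, "wx": 0, "wy": 0, "wz": 0, "hand": 0},
    {"x": 0, "y": 0, "z": 0, "wx": 0, "wy": 0, "wz": 0, "hand": 0},
    {"x": 0, "y": 0, "z": 0, "wx": 0, "wy": 0, "wz": 0, "hand": 0},
    {"x": 0, "y": 0, "z": 0, "wx": 0, "wy": 0, "wz": 0, "hand": 0},
    {"x": 0, "y": 0, "z": 0, "wx": 0, "wy": 0, "wz": 0, "hand": 0},
    {"x": 0, "y": 0, "z": 0, "wx": 0, "wy": 0, "wz": 0, "hand": 0},
  ],
  force=40,
)

```text
time: 26.13
tool_pos: [0.4817, 0.1981, 0.1054]
ee_rot: [[-0.412, 0.859, 0.304], [0.911, 0.389, 0.136], [-0.001, 0.333, -0.943]]
ft_force: [-1.6, -5.1, 2.2]
opening: 0.086
finger_force: 40.6
```

```bash
python3 chk.py; python3 -c "
from bench import arm
print(arm.finish_job())"
```

```text
26.1333 [0.4817 0.1981 0.1054] [ 0.3037  0.1364 -0.9429] 0.08621374299224034 40.64877212047577 ft [-1.6226 -5.118   2.1815] rel -0.12670804529594115 0.09209009995554408 rad 0.15663816665340657 theta 31.249267329928507 [ 14.7844 -14.4264 129.2778   4.3363  46.0235 -12.0303]
the job is handed in; nothing more can be done
None
```

I handed the job in at 26 s of robot time with all three crucibles upright in their cells and the gripper holding the lid still at about 31° (my estimate from the arm pose); no verdict was returned.

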